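# Close the model-parts pots and put them in the tray

## Task

Clear up the modelling bench: put on every open pot the lid of its own colour, so that it sits fully down on the rim and level, and once all the pots are closed stand them upright, with their lids still properly on, on the floor of the plywood tray. A lid whose pot is not there is not needed, and the other things on the bench are to be left where they are.

Things in the scene. Friction and masses are not known exactly. Their poses are not given: they have to be found in the camera images.
- pot_red: Open round red plastic pot, 52 mm outside diameter, 70 mm tall, 3 mm wall, 4 mm bottom, standing upright; about 0.16 kg with the model parts in it. Origin: centre of its underside, z up. May be absent.
- lid_red: Loose lid of the red pot, 45 g: red disc, 52 mm diameter, 5 mm thick; under it a grey tapered plug 8 mm deep (43 mm diameter at the disc, 33 at its foot) that drops into the pot's mouth; on top a black upright knob, 22 mm diameter, 26 mm tall. Lies plug down. Origin: centre of the plug's foot, z up; knob foot 13 mm, knob top 39 mm above it. Seated, the origin is 62 mm above the pot's.
- pot_yellow: Open round yellow plastic pot, 52 mm outside diameter, 70 mm tall, 3 mm wall, 4 mm bottom, standing upright; about 0.16 kg with the model parts in it. Origin: centre of its underside, z up. May be absent.
- lid_yellow: Loose lid of the yellow pot, 45 g: yellow disc, 52 mm diameter, 5 mm thick; under it a grey tapered plug 8 mm deep (43 mm diameter at the disc, 33 at its foot) that drops into the pot's mouth; on top a black upright knob, 22 mm diameter, 26 mm tall. Lies plug down. Origin: centre of the plug's foot, z up; knob foot 13 mm, knob top 39 mm above it. Seated, the origin is 62 mm above the pot's.
- pot_blue: Open round blue plastic pot, 62 mm outside diameter, 58 mm tall, 3 mm wall, 4 mm bottom, standing upright; about 0.16 kg with the model parts in it. Origin: centre of its underside, z up. May be absent.
- lid_blue: Loose lid of the blue pot, 45 g: blue disc, 62 mm diameter, 5 mm thick; under it a grey tapered plug 8 mm deep (53 mm diameter at the disc, 43 at its foot) that drops into the pot's mouth; on top a black upright knob, 22 mm diameter, 26 mm tall. Lies plug down. Origin: centre of the plug's foot, z up; knob foot 13 mm, knob top 39 mm above it. Seated, the origin is 50 mm above the pot's.
- pot_white: Open round white plastic pot, 62 mm outside diameter, 58 mm tall, 3 mm wall, 4 mm bottom, standing upright; about 0.16 kg with the model parts in it. Origin: centre of its underside, z up. May be absent.
- lid_white: Loose lid of the white pot, 45 g: white disc, 62 mm diameter, 5 mm thick; under it a grey tapered plug 8 mm deep (53 mm diameter at the disc, 43 at its foot) that drops into the pot's mouth; on top a black upright knob, 22 mm diameter, 26 mm tall. Lies plug down. Origin: centre of the plug's foot, z up; knob foot 13 mm, knob top 39 mm above it. Seated, the origin is 50 mm above the pot's.
- tray: Fixed shallow plywood tray, 124 mm (its x) by 344 mm (its y) outside, 5 mm walls 15 mm tall, floor 4 mm thick; holds four pots in a row along its y, 80 mm apart. It lies beyond the pots and lids, its y within 0.1 rad of the world's y. Origin: centre of its underside, z up.
- sanding_block: Loose cork sanding block, 60 x 44 x 26 mm, lying among the pots and lids; bystander. Origin: centre of its underside.
- model_wheel: Loose black model wheel lying flat, 58 mm diameter, up to 25 mm tall; bystander. Origin: centre of its underside.
- model_crate: Loose dark wooden model crate, 56 x 40 x 29 mm; bystander. Origin: centre of its underside.
- brush: Loose flat brush, about 0.2 m long, lying flat beyond the tray; bystander.
- screwdriver: Loose screwdriver, about 0.2 m long, lying flat beyond the tray; bystander.
Things that resemble listed ones, but are neither listed nor needed, are in the scene too. What is shaped like the lid_blue but green or turquoise is not meant.

How it is judged:
By the outcome, as a careful person would: the job done as asked, in the order asked, and still so for the second after the job is handed in, with the robot touching nothing.
Of pot_red, pot_yellow, pot_blue, pot_white only 3 to 4 are there at a start; the rules pass over those that are not, and their reading is None.
At some moment in a run one of lid_red, lid_yellow, lid_blue, lid_white, pot_red, pot_yellow, pot_blue, pot_white may be knocked a few centimetres aside while the robot is not near it.
Once in a run the grip may slacken for a moment while it holds something.
It also fails if it takes over 210 s, if anything falls off the work surface, if the arm or the gripper's body presses on something with over 40 N, if the wrist force passes 120 N, or if a joint passes its speed limit or range.

## Robot

A 7-joint arm with a two-finger parallel gripper is mounted at the origin on the work surface. World frame = base frame: x ahead of the robot, y to its left, z up, the work surface at z = 0. Lengths are in m, angles in rad, forces in N, time in s.
With the tool pointing down it reaches from about 0.35 to 0.9 m from the base axis. Payload 8.1 kg.
Tool frame: the origin (TCP) lies at the very end of the fingers, on their centre line; the grasp point (between the pads) lies 19 mm behind it; z points along the fingers, y is the line along which they close (so a half turn about z gives the same grasp; the last joint's range is limited). The gripper opens to 92 mm and grips with 3 to 60 N. Pads are 19 mm wide; open, the fingers measure 130 mm over their backs; the gripper's body (75 mm by 190 mm) begins 47 mm behind the grasp point.
Start: joints at [-1.314, 0.434, 0.025, 1.573, -0.012, 1.134, -0.075], TCP at [0.22, 0.585, 0.227] pointing down, gripper open.
Joint ranges: [-2.62, 2.62], [-0.44, 2.09], [-1.27, 1.32], [0.08, 2.57], [-1.32, 4.46], [0.12, 2], [-2.74, 2.74]. Speed limits (rad/s): [2.22, 2.22, 3.01, 3.01, 3.14, 3.14, 3.14].

## Interface

Orientations are given as a rotation vector (axis times angle).
In Python, from cell import arm gives the robot as it stands.
- The arm moves only by the tool carry_out, never from a script. Its argument "commands" is a list of rows, each a list of 7 numbers: the opening, from 0 (shut) to 1 (fully open), then the shift along the tool's x, y, z each as a share of 0.025 m, from -1 to 1, then the turn, a rotation vector about the tool's x, y, z each as a share of 0.1 rad, from -1 to 1. A call has 1 to 8 rows; each row shifts and turns the commanded pose from where the row before left it, along the tool's axes as they then stand; what a row does not reach is not made up. A row lasts 1/10 s, in which the tool goes at most 50 mm and 8.59 degrees, less where a joint would pass 70% of its speed; a pose out of reach is approached as far as the arm can. A call with a number of a shift or a turn outside -1 to 1 is refused whole. A call with a gripper value outside its range is refused whole. The fingers move at their own pace and stop on an object; "squeeze" is the grip in N (left out, the last holds). Time passes only in rows, so rows that do not move let the fingers close. It gives the time, the measured TCP pose, the force, the opening and the grip force at its end, in the units of the state.
- arm.observe(): the state, without advancing time (a new reading comes with each control period).
- arm.get_image(name): name is "scene" or "top" or "wrist"; returns a dict with "pixels" (400x640x3 uint8, red, green, blue), "range_z" (400x640 float32, m along the optical axis (not along the pixel's ray), 0 where there is no reading), "mtx" (3x3 intrinsics, pixels), "k1" (the pictures are not rectified: a ray, as slopes to the right and down, at radius r is drawn at 1 + k1 r^2 times it, then the intrinsics apply), "R" (3x3) and "t" (3): a world point X has camera coordinates R X + t; the wrist camera has in their place "tool_from_camera" (4x4, takes a point from camera to tool coordinates, whose origin is the TCP and whose axes are the flange's). Camera axes: x right, y down, z forward; pixel columns grow to the right and rows downward; lengths in m; the calibration is good to about 2 mm. A picture is of the moment at which its call begins: read the wrist's pose just before it.
- arm.sign_off(): hands the job in; it is judged then, once.
The state is a dict: "clock": time; "joints": joint angles; "dq": joint speeds; "joint_efforts": joint torques, N m; "position": TCP position; "ee_rot": TCP orientation; "force": force on the tool from outside, world axes, zero at the start; "ft_torque": the same for the moment, N m; "width": opening from 0.0 (shut) to 1.0 (fully open); "gripper_force": force on a finger pad.
Only numpy, scipy, OpenCV 4.12 (cv2) and the standard library are available. Lean on these libraries where they do the work, as an engineer would, in place of code of your own. Each camera call takes 0.05 s, during which the arm holds its last target. There are 200 camera calls.

## Working session

There is one attempt and no reset: what is moved stays moved. The work goes in short steps, Python scripts to look and compute and a tool call to move; the robot and the scene stay as the last step left them, time stands still between calls to the robot, and variables do not carry over. Pictures are saved under pics/ and viewed, at most 14 in all, crops included, and the job is handed in when it is done.

Besides the shell and the picture viewer there is one more tool, called after "Request:" as name(argument=value, ...), one argument or row to a line, values as JSON. carry_out: Moves the arm, as the interface text tells. Shift numbers are shares of 0.025 m and turn numbers shares of 0.1 rad, none past 1 either way. Its arguments: {"type":"object","properties":{"commands":{"type":"array"},"squeeze":{"type":"number"}},"required":["commands"]}

```bash
ls; mkdir -p pics
cat > h.py <<'E'
import numpy as np, cv2
from cell import arm
from scipy.spatial.transform import Rotation as Ro
def cam(name):
    s=arm.observe(); im=arm.get_image(name); im['s']=s
    if name=='wrist':
        T=np.eye(4);T[:3,:3]=Ro.from_rotvec(s['ee_rot']).as_matrix();T[:3,3]=s['position']
        C=T@np.array(im['tool_from_camera']); im['R']=C[:3,:3].T; im['t']=-C[:3,:3].T@C[:3,3]
    return im
def rays(im,uv):
    K=np.array(im['mtx']);uv=np.atleast_2d(uv).astype(float)
    d=np.c_[(uv[:,0]-K[0,2])/K[0,0],(uv[:,1]-K[1,2])/K[1,1]];s=d.copy()
    for _ in range(20): s=d/(1+im['k1']*(s**2).sum(1,keepdims=True))
    return np.c_[s,np.ones(len(s))]
def plane(im,uv,z):
    R=np.array(im['R']);t=np.array(im['t']);d=rays(im,uv)@R;c=-R.T@t
    return c+d*((z-c[2])/d[:,2:3])
def cloud(im):
    h,w=im['range_z'].shape;v,u=np.mgrid[:h,:w]
    r=rays(im,np.c_[u.ravel(),v.ravel()])*im['range_z'].reshape(-1,1)
    return ((r-np.array(im['t']))@np.array(im['R'])).reshape(h,w,3)
def save(im,n,crop=None,f=1):
    p=im['pixels'][:,:,::-1]
    if crop: p=p[crop[1]:crop[3],crop[0]:crop[2]]
    cv2.imwrite('pics/'+n+'.png',cv2.resize(p,None,fx=f,fy=f,interpolation=cv2.INTER_CUBIC) if f!=1 else p)
def proj(im,X):
    c=np.atleast_2d(X)@np.array(im['R']).T+np.array(im['t']);s=c[:,:2]/c[:,2:]
    s=s*(1+im['k1']*(s**2).sum(1,keepdims=True));K=np.array(im['mtx']);return s@K[:2,:2].T+K[:2,2]
E
python3 - <<'E'
from h import *
s=arm.observe();print({k:np.round(v,3) for k,v in s.items()})
for n in('top','scene'):
    im=cam(n);save(im,n+'0');c=-np.array(im['R']).T@im['t'];print(n,c.round(3),im['k1'],np.array(im['mtx']).round(1).tolist())
print(arm.observe()['clock'])
E
```

```text
pics
{'clock': np.float64(0.0), 'joints': array([-1.314,  0.435,  0.025,  1.574, -0.012,  1.134, -0.075]), 'dq': array([-0.002,  0.001,  0.001,  0.001,  0.001, -0.   ,  0.001]), 'joint_efforts': array([ 1.0000e-03, -6.6783e+01,  9.8500e-01, -3.1446e+01, -6.1000e-02,
        4.3000e-02,  0.0000e+00]), 'position': array([0.22 , 0.584, 0.226]), 'ee_rot': array([-5.620e-01, -3.091e+00,  2.000e-03]), 'force': array([ 1.326,  0.313, -0.421]), 'ft_torque': array([-0.025,  0.007, -0.013]), 'gripper_force': np.float64(0.0), 'width': np.float64(0.999)}
top [0.433 0.017 1.239] 0.0070143646509316674 [[455.2, 0.0, 316.9], [0.0, 455.2, 203.8], [0.0, 0.0, 1.0]]
scene [1.325 0.081 0.737] 0.011413597870115054 [[386.2, 0.0, 325.2], [0.0, 386.2, 194.7], [0.0, 0.0, 1.0]]
0.1
```

View pics/top0.png

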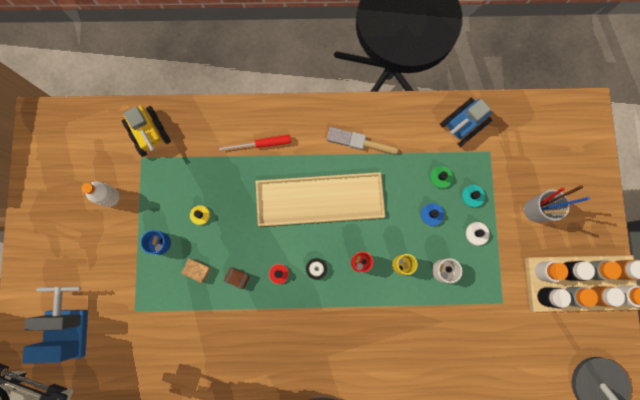

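View pics/scene0.png

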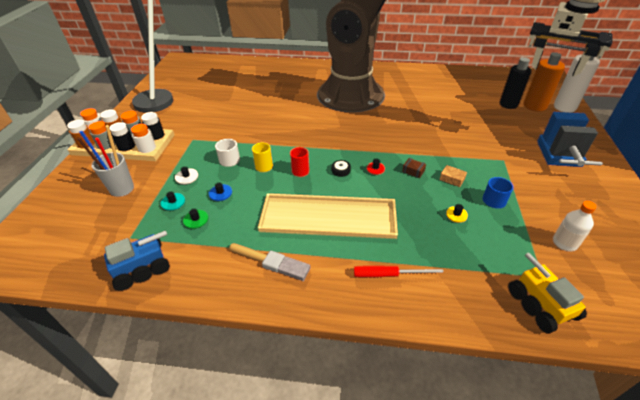

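All four pots are present. In the top view I see:

- **Pots:** red (361,262), yellow (404,264), white (447,270), blue (155,242).
- **Lids:** red (279,273), yellow (200,215), blue (432,214), white (477,233).
- **Possible mix-ups:** turquoise lid (473,196) and green lid (441,177) for the blue lid; wheel (316,268) for the white lid; blue and yellow vehicles off the mat.
- **Tray:** centre at about (320,199).

```bash
cat > meas.py <<'E'
from h import *
P={'red':(361,262,.070),'yellow':(404,264,.070),'white':(447,270,.058),'blue':(155,242,.058)}
L={'red':(279,273),'yellow':(200,215),'blue':(432,214),'white':(477,233),'turq':(473,196),'green':(441,177)}
def circ(p):
    A=np.c_[2*p[:,:2],np.ones(len(p))];q=np.linalg.lstsq(A,(p[:,:2]**2).sum(1),rcond=None)[0]
    return q[:2],np.sqrt(q[2]+q[0]**2+q[1]**2)
def blobs(im,zlo,zhi,minpx=6):
    W=cloud(im);m=((W[...,2]>zlo)&(W[...,2]<zhi)&(im['range_z']>0)).astype(np.uint8)
    return W,cv2.connectedComponentsWithStats(m)
E
python3 - <<'E'
from meas import *
im=cam('top');W=cloud(im)
for k,(u,v,h) in P.items():
    w=W[v-20:v+21,u-20:u+21].reshape(-1,3);q=w[abs(w[:,2]-h)<.007]
    c=circ(q); print('pot',k,len(q),q[:,2].mean().round(4),c[0].round(4),c[1].round(4),np.round((q[:,:2].min(0)+q[:,:2].max(0))/2,4))
for k,(u,v) in L.items():
    w=W[v-14:v+15,u-14:u+15].reshape(-1,3);q=w[abs(w[:,2]-.039)<.006]; d=w[(w[:,2]>.006)&(w[:,2]<.02)]
    print('lid',k,len(q),q[:,2].mean().round(4),q[:,:2].mean(0).round(4),'disc',np.round((d[:,:2].min(0)+d[:,:2].max(0))/2,4),np.ptp(d[:,:2],axis=0).round(3))
w=W[165:235,245:395].reshape(-1,3);q=w[(w[:,2]>.010)&(w[:,2]<.022)]
r=cv2.minAreaRect((q[:,:2]*1000).astype(np.float32));print('tray',r)
f=w[(w[:,2]>.001)&(w[:,2]<.008)];print(len(f))
print('mat z',W[290,200:460:50,2].round(4))
save(im,'cropR',(395,155,505,295),4)
E
```

```text
pot red 87 0.0687 [ 0.4684 -0.1088] 0.0243 [ 0.4685 -0.109 ]
pot yellow 82 0.0685 [ 0.4599 -0.2212] 0.0243 [ 0.46   -0.2216]
pot white 119 0.0562 [ 0.4414 -0.334 ] 0.0298 [ 0.4417 -0.3343]
pot blue 116 0.0565 [0.5305 0.4312] 0.0292 [0.5298 0.4321]
lid red 53 0.0384 [0.4423 0.1101] disc [0.4455 0.1061] [0.053 0.067]
lid yellow 53 0.0386 [0.6036 0.3221] disc [0.6008 0.3221] [0.072 0.06 ]
lid blue 51 0.0378 [ 0.5944 -0.3088] disc [ 0.5898 -0.308 ] [0.07  0.072]
lid white 55 0.0375 [ 0.5394 -0.4297] disc [ 0.5438 -0.4313] [0.069 0.074]
lid turq 48 0.0374 [ 0.6438 -0.4266] disc [ 0.6425 -0.4263] [0.059 0.073]
lid green 48 0.0378 [ 0.6979 -0.3399] disc [ 0.7025 -0.3422] [0.07  0.065]
tray ((642.5436401367188, -3.6505279541015625), (125.28077697753906, 344.03778076171875), 2.832113027572632)
5575
mat z [-0.002   0.0007 -0.0013  0.0004 -0.0028 -0.0024]
```

View pics/cropR.png

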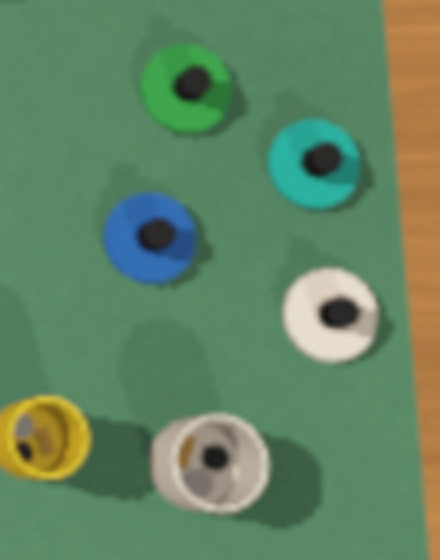

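The crop confirms the choice. The true blue lid is at crop (150,238), distinct from turquoise (315,163) and green (186,88). The white lid is at (332,315). First I'll turn the tool so its x axis is world y and its y axis is world x.

Request:
carry_out(
  commands=[
    [0.6,0,0,0,0,0,1],
    [0.6,0,0,0,0,0,1],
    [0.6,0,0,0,0,0,1],
    [0.6,0,0,0,0,0,1],
    [0.6,0,0,0,0,0,1],
    [0.6,0,0,0,0,0,1],
    [0.6,0,0,0,0,0,1],
    [0.6,0,0,0,0,0,1],
  ],
  squeeze=25,
)

```text
clock: 0.95
position: [0.22, 0.5848, 0.2264]
ee_rot: [1.727, 2.624, -0.001]
force: [-0.2, 0.1, 0.6]
width: 0.597
gripper_force: 0.0
```

Request:
carry_out(
  commands=[
    [0.6,0,0,0,0,0,1],
    [0.6,0,0,0,0,0,1],
    [0.6,0,0,0,0,0,1],
    [0.6,0,0,0,0,0,1],
    [0.6,0,0,0,0,0,0.1],
    [0.6,0,0,0,0,0,0],
  ],
)

```text
clock: 1.55
position: [0.2199, 0.5849, 0.2265]
ee_rot: [2.217, 2.225, -0.0]
force: [1.4, -1.5, -1.0]
width: 0.596
gripper_force: 0.0
```

Request:
carry_out(
  commands=[
    [0.6,-0.66,0.95,0,0,0,0],
    [0.6,-0.66,0.95,0,0,0,0],
    [0.6,-0.66,0.95,0,0,0,0],
    [0.6,-0.66,0.95,0,0,0,0],
    [0.6,-0.66,0.95,0,0,0,0],
    [0.6,-0.66,0.95,0,0,0,0],
    [0.6,-0.66,0.95,0,0,0,0],
    [0.6,-0.66,0.95,0,0,0,0],
  ],
)

```text
clock: 2.35
position: [0.4111, 0.4523, 0.2267]
ee_rot: [-2.217, -2.226, 0.0]
force: [0.2, 0.3, 0.1]
width: 0.597
gripper_force: 0.0
```

Request:
carry_out(
  commands=[
    [0.6,-0.65,0.96,0.4,0,0,0],
    [0.6,-0.65,0.96,0.4,0,0,0],
    [0.6,-0.65,0.96,0.4,0,0,0],
    [0.6,-0.65,0.96,0.4,0,0,0],
    [0.6,-0.65,0.96,0.4,0,0,0],
    [0.6,-0.65,0.96,0.4,0,0,0],
    [0.6,-0.65,0.96,0.4,0,0,0],
    [0.6,-0.65,0.96,0.4,0,0,0],
  ],
)

```text
clock: 3.15
position: [0.6032, 0.3226, 0.1462]
ee_rot: [-2.217, -2.225, 0.0]
force: [0.0, 0.6, 0.2]
width: 0.599
gripper_force: 0.0
```

```bash
cat >> meas.py <<'E'
def knobw(im,guess,base=0.0):
    """knob centre near guess (x,y) from wrist/any view: cloud points at knob top, and lid disc"""
    W=cloud(im).reshape(-1,3);W=W[(im['range_z']>0).ravel()]
    W=W[np.hypot(*(W[:,:2]-guess).T)<.045]
    q=W[abs(W[:,2]-base-.039)<.003];d=W[abs(W[:,2]-base-.013)<.003]
    (c,r)=cv2.minEnclosingCircle((q[:,:2]*1000).astype(np.float32)) if len(q) else ((0,0),0)
    print('knob n',len(q),'mean',q.mean(0).round(4) if len(q) else '','enc',np.round(c,1),round(r,1),'disc n',len(d),*( (circ(d[np.hypot(*(d[:,:2]-d[:,:2].mean(0)).T)>.02])[0].round(4),d[:,2].mean().round(4)) if len(d)>20 else ''))
E
python3 - <<'E'
from meas import *
im=cam('wrist');print(im['s']['position'].round(4),im['s']['clock'],np.array(im['tool_from_camera']).round(3).tolist())
knobw(im,(.603,.322));save(im,'w1')
E
```

```text
[0.6032 0.3226 0.1462] 3.15 [[-0.001, -0.963, -0.27, 0.073], [1.0, -0.001, 0.0, 0.001], [-0.0, -0.27, 0.963, -0.159], [0.0, 0.0, 0.0, 1.0]]
knob n 517 mean [0.6048 0.3217 0.0397] enc [605. 321.] 11.1 disc n 1875 [0.6049 0.3218] 0.0139
```

View pics/w1.png

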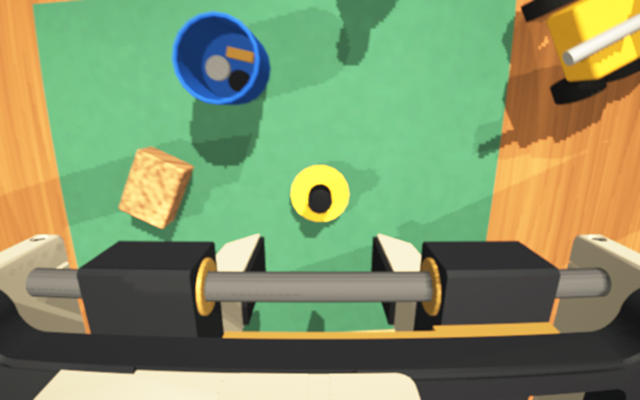

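Wrist view: the yellow lid is under the gripper at (320,195), and the block (155,187) and blue pot (222,58) are clear of it. I'm descending to the knob.

Request:
carry_out(
  commands=[
    [0.6,-0.04,0.06,1,0,0,0],
    [0.6,0,0,1,0,0,0],
    [0.6,0,0,1,0,0,0],
    [0.6,0,0,1,0,0,0],
    [0.6,0,0,1,0,0,0],
    [0.6,0,0,0.16,0,0,0],
    [0,0,0,0,0,0,0],
    [0,0,0,0,0,0,0],
  ],
  squeeze=25,
)

```text
clock: 4.0
position: [0.6047, 0.3227, 0.0191]
ee_rot: [2.219, 2.223, 0.003]
force: [0.2, -0.9, 0.3]
width: 0.474
gripper_force: 0.0
```

Request:
carry_out(
  commands=[
    [0,0,0,0,0,0,0],
    [0,0,0,0,0,0,0],
    [0,0,0,0,0,0,0],
  ],
)

```text
clock: 4.3
position: [0.6042, 0.3226, 0.0186]
ee_rot: [2.22, 2.223, 0.002]
force: [-0.8, -0.4, 4.1]
width: 0.235
gripper_force: 25.0
```

Request:
carry_out(
  commands=[
    [0,0,0,-0.5,0,0,0],
    [0,0,0,-0.9,0,0,0],
    [0,0,0,-1,0,0,0],
    [0,0,0,-1,0,0,0],
    [0,-0.5,-0.1,-1,0,0,0],
    [0,-0.9,-0.24,-0.5,0,0,0],
    [0,-0.9,-0.24,0,0,0,0],
    [0,-0.9,-0.24,0,0,0,0],
  ],
)

```text
clock: 5.1
position: [0.5835, 0.2416, 0.1419]
ee_rot: [2.22, 2.222, 0.003]
force: [0.6, -0.4, -0.1]
width: 0.231
gripper_force: 25.0
```

Request:
carry_out(
  commands=[
    [0,-0.9,-0.24,0,0,0,0],
    [0,-0.9,-0.24,0,0,0,0],
    [0,-0.9,-0.24,0,0,0,0],
    [0,-0.9,-0.24,0,0,0,0],
    [0,-0.9,-0.24,0,0,0,0],
    [0,-0.9,-0.24,0,0,0,0],
    [0,-0.9,-0.24,0,0,0,0],
    [0,-0.9,-0.24,0,0,0,0],
  ],
)

```text
clock: 5.9
position: [0.5354, 0.0613, 0.1412]
ee_rot: [2.22, 2.222, 0.002]
force: [0.6, 0.1, -0.5]
width: 0.232
gripper_force: 25.0
```

```bash
cat >> meas.py <<'E'
def hsvmask(im,name):
    h=cv2.cvtColor(im['pixels'],cv2.COLOR_RGB2HSV);H,S,V=[h[...,i].astype(int) for i in range(3)]
    return {'red':((H<8)|(H>172))&(S>150)&(V>60),'yellow':(H>20)&(H<34)&(S>140)&(V>70),'blue':(H>103)&(H<118)&(S>130)&(V>40),'white':(S<70)&(V>110)}[name]
RIM={'red':.070,'yellow':.070,'white':.058,'blue':.058}
def survey():
    """all tall/knob things on the mat from the top view"""
    im=cam('top');W=cloud(im);Z=W[...,2]
    reg=(W[...,0]>.38)&(W[...,0]<.8)&(abs(W[...,1])<.52)&(im['range_z']>0)
    for k,h in RIM.items():
        m=(hsvmask(im,k)&reg&(Z>.004)&(Z<.13)).astype(np.uint8)
        n,lab,st,ce=cv2.connectedComponentsWithStats(m)
        for i in range(1,n):
            if st[i,4]<40: continue
            q=W[lab==i];top=np.percentile(q[:,2],90)
            if top>h-.01:
                e=q[q[:,2]>top-.006]; c,r=circ(e);print('pot ',k,c.round(4),'r',r.round(3),'z',top.round(3),'px',ce[i].round(0))
            else:
                c=np.array(cv2.minEnclosingCircle((q[:,:2]*1000).astype(np.float32))[0])/1000;print('lid?',k,c.round(4),'z',top.round(3),st[i,4],'px',ce[i].round(0))
    return im
E
python3 - <<'E'
from meas import *
survey();s=arm.observe();print(s['position'].round(4),s['clock'],s['width'])
E
```

```text
lid? red [0.7971 0.128 ] z 0.023 98 px [267. 144.]
pot  red [ 0.4682 -0.1088] r 0.024 z 0.07 px [362. 261.]
pot  yellow [0.7914 0.4668] r 0.008 z 0.064 px [142. 145.]
pot  yellow [ 0.4599 -0.2211] r 0.024 z 0.069 px [405. 264.]
pot  white [0.7843 0.4416] r 0.01 z 0.082 px [149. 144.]
lid? white [ 0.7943 -0.0952] z 0.021 115 px [354. 144.]
lid? white [0.7937 0.2248] z 0.017 60 px [235. 146.]
lid? white [ 0.5412 -0.4325] z 0.016 361 px [477. 233.]
pot  white [ 0.4414 -0.3342] r 0.03 z 0.057 px [448. 271.]
lid? white [0.4527 0.0086] z 0.024 108 px [319. 268.]
lid? blue [ 0.5944 -0.3104] z 0.016 325 px [432. 214.]
pot  blue [0.5302 0.4308] r 0.029 z 0.056 px [155. 242.]
[0.5343 0.0566 0.1413] 5.95 0.22986096141980997
```

Request:
carry_out(
  commands=[
    [0,-0.92,-0.25,0,0,0,0],
    [0,-0.92,-0.25,0,0,0,0],
    [0,-0.92,-0.25,0,0,0,0],
    [0,-0.92,-0.25,0,0,0,0],
    [0,-0.92,-0.25,0,0,0,0],
    [0,-0.92,-0.25,0,0,0,0],
    [0,-0.92,-0.25,0,0,0,0],
    [0,-0.92,-0.25,0,0,0,0],
  ],
)

```text
clock: 6.75
position: [0.4856, -0.1226, 0.1411]
ee_rot: [2.22, 2.222, 0.001]
force: [0.5, -0.4, -0.1]
width: 0.233
gripper_force: 25.0
```

Request:
carry_out(
  commands=[
    [0,-0.92,-0.25,0,0,0,0],
    [0,-0.92,-0.25,0,0,0,0],
    [0,-0.92,-0.25,0,0,0,0],
    [0,-0.92,-0.25,0,0,0,0],
    [0,0,0,0,0,0,0],
    [0,0,0,0,0,0,0],
  ],
)

```text
clock: 7.35
position: [0.4609, -0.2141, 0.1409]
ee_rot: [2.222, 2.221, 0.001]
force: [-0.3, 0.9, -0.3]
width: 0.232
gripper_force: 25.0
```

Run:
```python
from meas import *
im=cam('wrist');s=im['s'];print(s['position'].round(4),s['dq'].round(3))
W=cloud(im);q=W[(im['range_z']>0)&hsvmask(im,'yellow')]
print(len(q),np.histogram(q[:,2],bins=np.arange(0,.2,.01)))
d=q[(q[:,2]>.12)];print('held disc',d.mean(0).round(4),np.round((d.min(0)+d.max(0))/2,4),np.ptp(d,axis=0).round(3))
r=q[abs(q[:,2]-.069)<.004];print('rim',len(r),[x.round(4) for x in circ(r)] if len(r)>10 else '')
```

```text
[ 0.4609 -0.2141  0.1409] [-0.022  0.003 -0.021  0.003 -0.004 -0.003 -0.004]
3982 (array([ 237,  173,  128,  139,  149,  166,  212,  306,    0,    0,    0,
          0,    1, 2344,   50,    7,    0,    0,    0]), array([0.  , 0.01, 0.02, 0.03, 0.04, 0.05, 0.06, 0.07, 0.08, 0.09, 0.1 ,
       0.11, 0.12, 0.13, 0.14, 0.15, 0.16, 0.17, 0.18, 0.19]))
held disc [ 0.4614 -0.1994  0.1389] [ 0.4701 -0.1979  0.1827] [0.066 0.036 0.106]
rim 433 [array([ 0.4595, -0.2231]), np.float64(0.024)]
```

Request:
carry_out(
  commands=[
    [0,-0.3,-0.05,0,0,0,0],
    [0,0,0,0.8,0,0,0],
    [0,0,0,0.8,0,0,0],
    [0,0,0,0.5,0,0,0],
    [0,0,0,0.2,0,0,0],
    [0,0,0,0.1,0,0,0],
    [0,0,0,0,0,0,0],
  ],
)

```text
clock: 8.1
position: [0.4598, -0.2215, 0.0808]
ee_rot: [2.22, 2.222, 0.0]
force: [0.0, -0.8, 0.1]
width: 0.232
gripper_force: 25.0
```

Seat height reached with no side force. I'll release, retreat and check.

Request:
carry_out(
  commands=[
    [0.6,0,0,0,0,0,0],
    [0.6,0,0,0,0,0,0],
    [0.6,0,0,0,0,0,0],
    [0.6,0,0,-0.6,0,0,0],
    [0.6,0,0,-1,0,0,0],
    [0.6,0,0,-1,0,0,0],
    [0.6,-0.5,0.2,-1,0,0,0],
    [0.6,-1,0.4,-1,0,0,0],
  ],
)

```text
clock: 8.9
position: [0.4746, -0.2572, 0.1964]
ee_rot: [-2.217, -2.225, -0.002]
force: [1.2, 0.1, -0.5]
width: 0.599
gripper_force: 0.0
```

```bash
cat >> meas.py <<'E'
def seat(im,g,hr,col):
    """lid on pot: disc height & tilt from plane fit; expect z=hr+.005"""
    W=cloud(im);m=(im['range_z']>0)&hsvmask(im,col)&(np.hypot(W[...,0]-g[0],W[...,1]-g[1])<.045)&(abs(W[...,2]-hr-.005)<.012)
    q=W[m]
    if len(q)<30: print('seat: few',len(q));return
    A=np.c_[q[:,:2]-q[:,:2].mean(0),np.ones(len(q))];c=np.linalg.lstsq(A,q[:,2],rcond=None)[0]
    print('seat',col,len(q),'disc z',c[2].round(4),'expect',round(hr+.005,3),'tilt deg',np.degrees(np.hypot(c[0],c[1])).round(1),'centre',np.round((q.min(0)+q.max(0))[:2]/2,4))
    knobw(im,g,hr-.008)
E
python3 - <<'E'
from meas import *
im=cam('wrist');print(im['s']['position'].round(4));seat(im,(.4595,-.2225),.070,'yellow')
W=cloud(im)
seat(cam('top'),(.4595,-.2225),.070,'yellow')
knobw(im,(.541,-.431))
E
```

```text
[ 0.4746 -0.2572  0.1964]
seat yellow 2232 disc z 0.076 expect 0.075 tilt deg 0.2 centre [ 0.4602 -0.2236]
knob n 615 mean [ 0.4604 -0.2229  0.1017] enc [ 460.4 -223.4] 10.9 disc n 2215 [ 0.4605 -0.2231] 0.0759
seat yellow 271 disc z 0.0739 expect 0.075 tilt deg 0.7 centre [ 0.4601 -0.2202]
knob n 50 mean [ 0.4608 -0.2213  0.1003] enc [ 460.7 -221.2] 10.3 disc n 202 [ 0.4602 -0.2205] 0.0745
knob n 52 mean [ 0.5381 -0.4229  0.0386] enc [ 538.4 -425.7] 8.3 disc n 887 [ 0.5355 -0.4282] 0.0141
```

Yellow is seated level. Next is the white lid.

Request:
carry_out(
  commands=[
    [0.6,-0.87,0.33,0.2,0,0,0],
    [0.6,-0.87,0.33,0.2,0,0,0],
    [0.6,-0.87,0.33,0.3,0,0,0],
    [0.6,-0.87,0.33,0.3,0,0,0],
    [0.6,-0.87,0.33,0.3,0,0,0],
    [0.6,-0.87,0.33,0.3,0,0,0],
    [0.6,-0.87,0.33,0.3,0,0,0],
    [0.6,-0.6,0.33,0.3,0,0,0],
  ],
)

```text
clock: 9.8
position: [0.5404, -0.427, 0.139]
ee_rot: [-2.221, -2.221, 0.001]
force: [-0.6, -0.7, -1.3]
width: 0.598
gripper_force: 0.0
```

Run:
```python
from meas import *
im=cam('wrist');print(im['s']['position'].round(4));knobw(im,(.541,-.431));print(arm.observe()['position'].round(4))
```

```text
[ 0.5404 -0.427   0.139 ]
knob n 536 mean [ 0.5391 -0.4307  0.0397] enc [ 539.2 -431.3] 10.8 disc n 3037 [ 0.5392 -0.4309] 0.0139
[ 0.5406 -0.4285  0.1376]
```

Request:
carry_out(
  commands=[
    [0.6,-0.1,-0.06,0.9,0,0,0],
    [0.6,0,0,1,0,0,0],
    [0.6,0,0,1,0,0,0],
    [0.6,0,0,1,0,0,0],
    [0.6,0,0,0.9,0,0,0],
    [0.6,0,0,0,0,0,0],
    [0,0,0,0,0,0,0],
    [0,0,0,0,0,0,0],
  ],
)

```text
clock: 10.65
position: [0.5399, -0.4289, 0.0216]
ee_rot: [2.219, 2.221, 0.0]
force: [-0.2, -0.2, -0.2]
width: 0.47
gripper_force: 0.0
```

Request:
carry_out(
  commands=[
    [0,0,0,0,0,0,0],
    [0,0,0,0,0,0,0],
    [0,0,0,0,0,0,0],
  ],
)

```text
clock: 10.95
position: [0.5396, -0.4287, 0.021]
ee_rot: [2.22, 2.222, 0.0]
force: [-1.6, 0.8, 4.1]
width: 0.233
gripper_force: 25.0
```

Run:
```python
from meas import *
survey();s=arm.observe();print(s['position'].round(4),s['width'])
```

```text
lid? red [0.7965 0.1319] z 0.024 95 px [267. 144.]
pot  red [ 0.4682 -0.1089] r 0.024 z 0.07 px [362. 261.]
lid? red [0.4419 0.1097] z 0.017 248 px [278. 273.]
pot  yellow [0.7914 0.4667] r 0.008 z 0.063 px [142. 145.]
pot  yellow [ 0.4604 -0.2216] r 0.019 z 0.077 px [404. 264.]
pot  white [0.786 0.439] r 0.011 z 0.081 px [149. 144.]
lid? white [ 0.7949 -0.0927] z 0.021 122 px [353. 144.]
lid? white [0.7925 0.2241] z 0.019 61 px [235. 146.]
pot  white [ 0.5417 -0.3882] r 0.013 z 0.099 px [472. 232.]
pot  white [ 0.4414 -0.3341] r 0.03 z 0.056 px [447. 270.]
lid? white [0.4533 0.0083] z 0.024 170 px [316. 268.]
lid? blue [ 0.5938 -0.3105] z 0.016 327 px [432. 214.]
pot  blue [0.5303 0.4308] r 0.029 z 0.055 px [155. 242.]
[ 0.5396 -0.4287  0.021 ] 0.2342468814538159
```

Request:
carry_out(
  commands=[
    [0,0,0,-0.5,0,0,0],
    [0,0,0,-1,0,0,0],
    [0,0,0,-1,0,0,0],
    [0,0.5,-0.5,-1,0,0,0],
    [0,0.9,-0.92,-0.9,0,0,0],
    [0,0.9,-0.9,0,0,0,0],
    [0,0.9,-0.9,0,0,0,0],
    [0,0.63,-0.7,0,0,0,0],
  ],
)

```text
clock: 11.8
position: [0.4399, -0.3314, 0.1311]
ee_rot: [-2.22, -2.223, -0.001]
force: [0.5, 0.5, -0.5]
width: 0.23
gripper_force: 25.0
```

Request:
carry_out(
  commands=[
    [0,0,0,0,0,0,0],
    [0,0,0,0,0,0,0],
  ],
)

```text
clock: 12.0
position: [0.4416, -0.333, 0.1312]
ee_rot: [2.219, 2.222, 0.001]
force: [0.7, -0.2, -0.5]
width: 0.231
gripper_force: 25.0
```

```bash
cat >> meas.py <<'E'
def rimw(g,h,col):
    im=cam('wrist');W=cloud(im);q=W[(im['range_z']>0)&hsvmask(im,col)]
    q=q[np.hypot(*(q[:,:2]-g).T)<.05];r=q[abs(q[:,2]-h)<.004]
    s=arm.observe();print('tcp',s['position'].round(4),'w',s['width'].round(3),'rim',len(r),[x.round(4) for x in circ(r)] if len(r)>10 else '');return im
E
python3 - <<'E'
from meas import *
rimw((.4414,-.335),.058,'white')
E
```

```text
Traceback (most recent call last):
  File "meas.py", line 47, in rimw
    s=arm.observe();print('tcp',s['position'].round(4),'w',s['width'].round(3),'rim',len(r),[x.round(4) for x in circ(r)] if len(r)>10 else '');return im
                                                           ^^^^^^^^^^^^^^^^
AttributeError: 'float' object has no attribute 'round'
```

```bash
sed -i "s/s\['width'\].round(3)/round(float(s['width']),3)/; s/\[x.round(4) for x in circ(r)\]/[np.round(x,4) for x in circ(r)]/" meas.py
python3 - <<'E'
from meas import *
rimw((.4414,-.335),.058,'white')
E
```

```text
tcp [ 0.4421 -0.3336  0.1308] w 0.231 rim 561 [array([ 0.441 , -0.3356]), np.float64(0.0291)]
```

Request:
carry_out(
  commands=[
    [0,0,-0.04,0.8,0,0,0],
    [0,0,0,0.8,0,0,0],
    [0,0,0,0.5,0,0,0],
    [0,0,0,0.2,0,0,0],
    [0,0,0,0.1,0,0,0],
    [0,0,0,0,0,0,0],
  ],
)

```text
clock: 12.7
position: [0.4404, -0.3334, 0.071]
ee_rot: [2.221, 2.222, 0.0]
force: [-0.3, 0.1, -0.7]
width: 0.229
gripper_force: 25.0
```

Request:
carry_out(
  commands=[
    [0.6,0,0,0,0,0,0],
    [0.6,0,0,0,0,0,0],
    [0.6,0,0,0,0,0,0],
    [0.6,0,0,-0.6,0,0,0],
    [0.6,0,0,-1,0,0,0],
    [0.6,0,0,-1,0,0,0],
    [0.6,0,0.5,-1,0,0,0],
    [0.6,0,1,-0.5,0,0,0],
  ],
)

```text
clock: 13.5
position: [0.4771, -0.334, 0.1753]
ee_rot: [2.222, 2.218, 0.001]
force: [1.2, -0.0, -1.0]
width: 0.602
gripper_force: 0.0
```

Run:
```python
from meas import *
im=cam('wrist');print(arm.observe()['position'].round(4));seat(im,(.441,-.3356),.058,'white')
knobw(im,(.5945,-.310))
```

```text
[ 0.4836 -0.333   0.1765]
seat white 3478 disc z 0.0637 expect 0.063 tilt deg 1.2 centre [ 0.4416 -0.3363]
knob n 600 mean [ 0.442  -0.3354  0.0897] enc [ 441.6 -335.9] 11.0 disc n 3318 [ 0.4418 -0.3356] 0.0639
knob n 457 mean [ 0.593  -0.3123  0.0398] enc [ 593.4 -312.7] 11.1 disc n 2460 [ 0.5933 -0.312 ] 0.014
```

Request:
carry_out(
  commands=[
    [0.6,0.2,0.9,0.3,0,0,0],
    [0.6,0.2,0.9,0.5,0,0,0],
    [0.6,0.2,0.9,0.5,0,0,0],
    [0.6,0.2,0.9,0.5,0,0,0],
    [0.6,0.04,0.79,0.5,0,0,0],
    [0.6,0,0,0,0,0,0],
    [0.6,0,0,0,0,0,0],
  ],
)

```text
clock: 14.25
position: [0.5869, -0.3117, 0.1146]
ee_rot: [-2.219, -2.222, 0.001]
force: [-0.4, -0.3, 0.5]
width: 0.6
gripper_force: 0.0
```

Run:
```python
from meas import *
im=cam('wrist');print(arm.observe()['position'].round(4));knobw(im,(.5935,-.312));seat(im,(.441,-.3356),.058,'white')
```

```text
[ 0.5866 -0.3122  0.1153]
knob n 655 mean [ 0.5941 -0.3114  0.0397] enc [ 594.  -312.2] 10.9 disc n 3588 [ 0.5941 -0.3115] 0.0139
seat white 2540 disc z 0.0625 expect 0.063 tilt deg 5.7 centre [ 0.4408 -0.3234]
knob n 201 mean [ 0.4396 -0.3289  0.0894] enc [ 439.7 -330.3] 8.5 disc n 2106 [ 0.4413 -0.3314] 0.0638
```

Request:
carry_out(
  commands=[
    [0.6,0.02,0.3,0.6,0,0,0],
    [0.6,0,0,1,0,0,0],
    [0.6,0,0,1,0,0,0],
    [0.6,0,0,1,0,0,0],
    [0.6,0,0,0.25,0,0,0],
    [0.6,0,0,0,0,0,0],
    [0,0,0,0,0,0,0],
    [0,0,0,0,0,0,0],
  ],
)

```text
clock: 15.1
position: [0.5958, -0.3118, 0.0204]
ee_rot: [2.219, 2.221, 0.001]
force: [0.3, -0.2, -0.5]
width: 0.472
gripper_force: 0.0
```

Request:
carry_out(
  commands=[
    [0,0,0,0,0,0,0],
    [0,0,0,0,0,0,0],
    [0,0,0,0,0,0,0],
  ],
)

```text
clock: 15.4
position: [0.5951, -0.3112, 0.0195]
ee_rot: [2.22, 2.222, 0.001]
force: [-0.7, 1.2, 4.3]
width: 0.229
gripper_force: 25.0
```

Request:
carry_out(
  commands=[
    [0,0,0,-0.5,0,0,0],
    [0,0,0,-1,0,0,0],
    [0,0,0,-1,0,0,0],
    [0,0.5,0,-1,0,0,0],
    [0,0.9,-0.1,-0.9,0,0,0],
    [0,0.9,-0.1,0,0,0,0],
    [0,0.9,-0.1,0,0,0,0],
    [0,0.9,-0.1,0,0,0,0],
  ],
)

```text
clock: 16.2
position: [0.5848, -0.2079, 0.1302]
ee_rot: [2.22, 2.222, 0.001]
force: [-0.8, 0.2, -1.2]
width: 0.23
gripper_force: 25.0
```

Request:
carry_out(
  commands=[
    [0,0.9,-0.1,0,0,0,0],
    [0,0.9,-0.1,0,0,0,0],
    [0,0.9,-0.1,0,0,0,0],
    [0,0.9,-0.1,0,0,0,0],
    [0,0.9,-0.1,0,0,0,0],
    [0,0.9,-0.1,0,0,0,0],
    [0,0.9,-0.1,0,0,0,0],
    [0,0.9,-0.1,0,0,0,0],
  ],
)

```text
clock: 17.0
position: [0.5646, -0.0278, 0.1299]
ee_rot: [2.22, 2.222, 0.001]
force: [0.8, -0.1, -0.9]
width: 0.236
gripper_force: 25.0
```

Request:
carry_out(
  commands=[
    [0,0.9,-0.1,0,0,0,0],
    [0,0.9,-0.1,0,0,0,0],
    [0,0.9,-0.1,0,0,0,0],
    [0,0.9,-0.1,0,0,0,0],
    [0,0.9,-0.1,0,0,0,0],
    [0,0.9,-0.1,0,0,0,0],
    [0,0.9,-0.1,0,0,0,0],
    [0,0.9,-0.1,0,0,0,0],
  ],
)

```text
clock: 17.8
position: [0.5445, 0.1522, 0.1299]
ee_rot: [2.22, 2.222, 0.001]
force: [-0.3, -0.6, -0.7]
width: 0.231
gripper_force: 25.0
```

Request:
carry_out(
  commands=[
    [0,0.9,-0.1,0,0,0,0],
    [0,0.9,-0.1,0,0,0,0],
    [0,0.9,-0.1,0,0,0,0],
    [0,0.9,-0.1,0,0,0,0],
    [0,0.9,-0.1,0,0,0,0],
    [0,0.9,-0.1,0,0,0,0],
    [0,0,0,0,0,0,0],
    [0,0,0,0,0,0,0],
  ],
)

```text
clock: 18.6
position: [0.5293, 0.2865, 0.1296]
ee_rot: [2.219, 2.223, 0.001]
force: [0.1, -1.5, -0.8]
width: 0.234
gripper_force: 25.0
```

Run:
```python
from meas import *
im=rimw((.530,.431),.058,'blue');survey()
```

```text
tcp [0.5296 0.2855 0.1295] w 0.23 rim 728 [array([0.5308, 0.4286]), np.float64(0.0286)]
lid? red [0.7966 0.132 ] z 0.025 102 px [267. 144.]
pot  red [ 0.4681 -0.1088] r 0.024 z 0.07 px [362. 261.]
lid? red [0.4427 0.1099] z 0.017 243 px [278. 273.]
pot  yellow [0.7914 0.4665] r 0.008 z 0.064 px [142. 145.]
pot  yellow [ 0.4608 -0.2216] r 0.019 z 0.078 px [404. 264.]
pot  white [0.7836 0.4442] r 0.011 z 0.082 px [149. 144.]
lid? white [ 0.795  -0.0969] z 0.022 117 px [354. 144.]
lid? white [0.794  0.2241] z 0.018 58 px [235. 146.]
pot  white [ 0.4422 -0.3351] r 0.023 z 0.065 px [447. 270.]
lid? white [0.4526 0.0086] z 0.024 152 px [316. 269.]
pot  blue [0.5309 0.2672] r 0.012 z 0.125 px [211. 237.]
```

Request:
carry_out(
  commands=[
    [0,0.95,0.03,0,0,0,0],
    [0,0.95,0.03,0,0,0,0],
    [0,0.95,0,0,0,0,0],
    [0,0.95,0,0,0,0,0],
    [0,0.95,0,0,0,0,0],
    [0,0.95,0,0,0,0,0],
    [0,0,0,0,0,0,0],
    [0,0,0,0,0,0,0],
  ],
)

```text
clock: 19.5
position: [0.5311, 0.4278, 0.1289]
ee_rot: [2.221, 2.221, -0.001]
force: [0.1, -1.4, -0.4]
width: 0.23
gripper_force: 25.0
```

Run:
```python
from meas import *
im=rimw((.530,.431),.058,'blue')
```

```text
tcp [0.5314 0.4269 0.129 ] w 0.234 rim 575 [array([0.5309, 0.4311]), np.float64(0.0288)]
```

Request:
carry_out(
  commands=[
    [0,0.18,0,0.6,0,0,0],
    [0,0,0,0.9,0,0,0],
    [0,0,0,0.5,0,0,0],
    [0,0,0,0.25,0,0,0],
    [0,0,0,0.12,0,0,0],
    [0,0,0,0,0,0,0],
  ],
)

```text
clock: 20.15
position: [0.531, 0.4328, 0.0701]
ee_rot: [2.221, 2.222, -0.0]
force: [0.1, -1.4, 0.4]
width: 0.233
gripper_force: 25.0
```

Request:
carry_out(
  commands=[
    [0.6,0,0,0,0,0,0],
    [0.6,0,0,0,0,0,0],
    [0.6,0,0,0,0,0,0],
    [0.6,0,0,-0.6,0,0,0],
    [0.6,0,0,-1,0,0,0],
    [0.6,0,0,-1,0,0,0],
    [0.6,0,0,-0.5,0,0,0],
    [0.6,0,0,0,0,0,0],
  ],
)

```text
clock: 20.95
position: [0.5319, 0.4341, 0.15]
ee_rot: [2.22, 2.222, 0.007]
force: [-0.2, -0.2, -0.3]
width: 0.601
gripper_force: 0.0
```

Run:
```python
from meas import *
im=cam('wrist');print(arm.observe()['position'].round(4));seat(im,(.531,.431),.058,'blue')
```

```text
[0.5311 0.4336 0.1482]
seat blue 4004 disc z 0.0639 expect 0.063 tilt deg 0.9 centre [0.5313 0.4311]
knob n 721 mean [0.5317 0.4318 0.0898] enc [531.6 431. ] 11.0 disc n 3914 [0.5317 0.4316] 0.0639
```

Request:
carry_out(
  commands=[
    [0.6,-0.92,-0.25,0,0,0,0],
    [0.6,-0.92,-0.25,0,0,0,0],
    [0.6,-0.92,-0.25,0,0,0,0],
    [0.6,-0.92,-0.25,0,0,0,0],
    [0.6,-0.92,-0.25,0,0,0,0],
    [0.6,-0.92,-0.25,0,0,0,0],
    [0.6,-0.92,-0.25,0,0,0,0],
    [0.6,-0.92,-0.25,0,0,0,0],
  ],
)

```text
clock: 21.8
position: [0.4797, 0.2479, 0.146]
ee_rot: [-2.22, -2.222, 0.003]
force: [0.7, -0.7, -0.5]
width: 0.597
gripper_force: 0.0
```

Request:
carry_out(
  commands=[
    [0.6,-0.92,-0.25,0.2,0,0,0],
    [0.6,-0.92,-0.25,0.2,0,0,0],
    [0.6,-0.92,-0.25,0.2,0,0,0],
    [0.6,-0.92,-0.25,0.2,0,0,0],
    [0.6,-0.92,-0.25,0.2,0,0,0],
    [0.6,-0.92,-0.25,0.2,0,0,0],
    [0.6,0,0,0,0,0,0],
    [0.6,0,0,0,0,0,0],
  ],
)

```text
clock: 22.6
position: [0.4429, 0.1109, 0.1166]
ee_rot: [-2.221, -2.221, 0.002]
force: [-0.1, 0.6, 0.1]
width: 0.599
gripper_force: 0.0
```

Run:
```python
from meas import *
im=cam('wrist');print(arm.observe()['position'].round(4),arm.observe()['ee_rot'].round(3));knobw(im,(.4425,.110))
```

```text
[0.4433 0.1116 0.1168] [-2.220e+00 -2.222e+00  1.000e-03]
knob n 636 mean [0.4423 0.109  0.0397] enc [442.3 108.4] 10.9 disc n 2224 [0.4424 0.1092] 0.0139
```

Request:
carry_out(
  commands=[
    [0.6,-0.1,-0.04,0.7,0,0,0],
    [0.6,0,0,1,0,0,0],
    [0.6,0,0,1,0,0,0],
    [0.6,0,0,1,0,0,0],
    [0.6,0,0,0.2,0,0,0],
    [0.6,0,0,0,0,0,0],
    [0,0,0,0,0,0,0],
    [0,0,0,0,0,0,0],
  ],
)

```text
clock: 23.45
position: [0.4433, 0.1092, 0.0207]
ee_rot: [2.22, 2.222, 0.003]
force: [-0.3, -0.6, -0.1]
width: 0.474
gripper_force: 0.0
```

Request:
carry_out(
  commands=[
    [0,0,0,0,0,0,0],
    [0,0,0,0,0,0,0],
    [0,0,0,0,0,0,0],
  ],
)

```text
clock: 23.75
position: [0.4427, 0.1088, 0.0201]
ee_rot: [2.22, 2.222, 0.001]
force: [-0.5, 0.5, 3.8]
width: 0.232
gripper_force: 25.0
```

Run:
```python
from meas import *
survey();s=arm.observe();print(s['position'].round(4),s['width'],s['gripper_force'])
```

```text
lid? red [0.7978 0.1306] z 0.024 97 px [267. 144.]
pot  red [ 0.4682 -0.1088] r 0.024 z 0.07 px [362. 261.]
pot  yellow [0.7918 0.4661] r 0.008 z 0.064 px [142. 145.]
pot  yellow [ 0.4603 -0.2214] r 0.019 z 0.078 px [404. 264.]
pot  white [0.7837 0.4433] r 0.01 z 0.082 px [149. 144.]
lid? white [ 0.7949 -0.0958] z 0.022 116 px [354. 144.]
lid? white [0.7922 0.224 ] z 0.019 59 px [235. 146.]
pot  white [ 0.4419 -0.3352] r 0.023 z 0.065 px [447. 270.]
lid? white [0.4538 0.0086] z 0.024 150 px [316. 268.]
pot  blue [0.5304 0.4319] r 0.023 z 0.065 px [155. 242.]
[0.4427 0.1089 0.0201] 0.23058666730245764 25.000977516174316
```

Request:
carry_out(
  commands=[
    [0,0,0,-0.5,0,0,0],
    [0,0,0,-1,0,0,0],
    [0,0,0,-1,0,0,0],
    [0,0,0,-1,0,0,0],
    [0,-0.5,0.05,-1,0,0,0],
    [0,-0.9,0.11,-0.3,0,0,0],
    [0,-0.9,0.11,0,0,0,0],
    [0,-0.9,0.11,0,0,0,0],
  ],
)

```text
clock: 24.6
position: [0.4522, 0.0281, 0.1402]
ee_rot: [2.22, 2.223, 0.002]
force: [-0.3, -0.9, -1.6]
width: 0.231
gripper_force: 25.0
```

Request:
carry_out(
  commands=[
    [0,-0.9,0.11,0,0,0,0],
    [0,-0.9,0.11,0,0,0,0],
    [0,-0.9,0.11,0,0,0,0],
    [0,-0.9,0.11,0,0,0,0],
    [0,-0.9,0.11,0,0,0,0],
    [0,-0.9,0.11,0,0,0,0],
    [0,-0.15,0.08,0,0,0,0],
    [0,0,0,0,0,0,0],
  ],
)

```text
clock: 25.4
position: [0.4707, -0.1105, 0.1397]
ee_rot: [-2.222, -2.221, 0.0]
force: [-0.6, 0.4, -0.4]
width: 0.233
gripper_force: 25.0
```

Run:
```python
from meas import *
im=rimw((.468,-.110),.070,'red')
```

```text
tcp [ 0.4706 -0.1095  0.1396] w 0.229 rim 508 [array([ 0.4681, -0.1106]), np.float64(0.024)]
```

Request:
carry_out(
  commands=[
    [0,-0.04,-0.1,0.6,0,0,0],
    [0,0,0,0.9,0,0,0],
    [0,0,0,0.5,0,0,0],
    [0,0,0,0.2,0,0,0],
    [0,0,0,0.1,0,0,0],
    [0,0,0,0,0,0,0],
  ],
)

```text
clock: 26.05
position: [0.4685, -0.1108, 0.0826]
ee_rot: [2.22, 2.223, 0.001]
force: [0.5, 0.8, -0.6]
width: 0.227
gripper_force: 25.0
```

Request:
carry_out(
  commands=[
    [0.6,0,0,0,0,0,0],
    [0.6,0,0,0,0,0,0],
    [0.6,0,0,0,0,0,0],
    [0.6,0,0,-0.6,0,0,0],
    [0.6,0,0,-1,0,0,0],
    [0.6,0,0,-1,0,0,0],
    [0.6,0,0,-1,0,0,0],
    [0.6,0,0,0,0,0,0],
  ],
)

```text
clock: 26.85
position: [0.4701, -0.1115, 0.1751]
ee_rot: [2.218, 2.22, 0.006]
force: [-0.0, -0.2, -0.4]
width: 0.6
gripper_force: 0.0
```

Run:
```python
from meas import *
im=cam('wrist');print(arm.observe()['position'].round(4));seat(im,(.468,-.110),.070,'red')
im=survey();save(im,'top1',(130,150,510,310),2)
```

```text
[ 0.4693 -0.1111  0.1736]
seat red 2471 disc z 0.0756 expect 0.075 tilt deg 2.1 centre [ 0.4683 -0.1115]
knob n 659 mean [ 0.4693 -0.1106  0.1017] enc [ 469.5 -111.5] 11.0 disc n 2313 [ 0.4693 -0.1104] 0.0759
lid? red [0.7961 0.1333] z 0.024 95 px [266. 144.]
pot  red [ 0.4698 -0.0951] r 0.011 z 0.076 px [354. 261.]
pot  yellow [0.7919 0.4671] r 0.008 z 0.063 px [142. 144.]
pot  white [0.7851 0.4395] r 0.011 z 0.082 px [149. 144.]
lid? white [ 0.7961 -0.0969] z 0.022 117 px [354. 144.]
lid? white [0.7923 0.2239] z 0.018 59 px [235. 146.]
pot  white [ 0.4422 -0.3351] r 0.024 z 0.065 px [448. 270.]
lid? white [0.4529 0.0087] z 0.024 178 px [316. 268.]
pot  blue [0.5305 0.432 ] r 0.023 z 0.066 px [155. 242.]
```

View pics/top1.png

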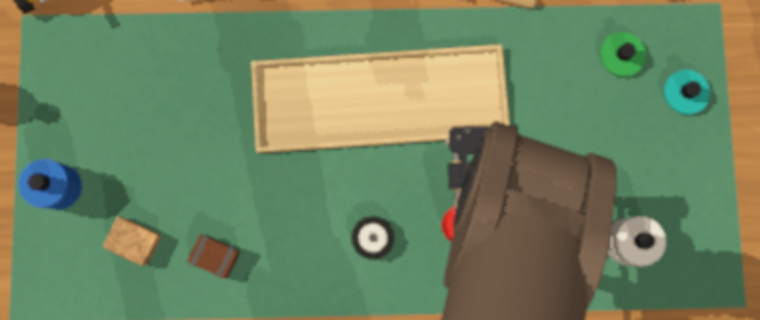

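All four lids are on. The crop shows blue (40,185), white (640,240) and a bit of red (452,222) beside the arm, with the bystanders undisturbed. Next is carrying, starting with red to slot 2.

Request:
carry_out(
  commands=[
    [1,0,0,0,0,0,0],
    [1,0,0,0,0,0,0],
    [1,0,0,0.8,0,0,0],
    [1,0,0,1,0,0,0],
    [1,0,0,1,0,0,0],
    [1,0,0,1,0,0,0],
    [1,0,0,0.9,0,0,0],
    [1,0,0,0.54,0,0,0],
  ],
  squeeze=30,
)

```text
clock: 27.75
position: [0.4668, -0.111, 0.0389]
ee_rot: [-2.219, -2.221, 0.004]
force: [0.1, -0.4, -0.1]
width: 0.998
gripper_force: 0.0
```

Request:
carry_out(
  commands=[
    [1,0,0,0,0,0,0],
    [0.4,0,0,0,0,0,0],
    [0.4,0,0,0,0,0,0],
    [0.4,0,0,0,0,0,0],
    [0.4,0,0,0,0,0,0],
    [0.4,0,0,0,0,0,0],
  ],
)

```text
clock: 28.35
position: [0.4685, -0.1109, 0.0416]
ee_rot: [2.22, 2.222, 0.001]
force: [0.6, 0.2, 0.2]
width: 0.614
gripper_force: 0.0
```

Request:
carry_out(
  commands=[
    [0.3,0,0,0,0,0,0],
    [0.3,0,0,0,0,0,0],
    [0.3,0,0,0,0,0,0],
  ],
)

```text
clock: 28.65
position: [0.4682, -0.111, 0.0415]
ee_rot: [-2.22, -2.222, -0.001]
force: [-1.8, 0.0, 5.5]
width: 0.567
gripper_force: 30.0
```

Request:
carry_out(
  commands=[
    [0.3,0,0,-0.4,0,0,0],
    [0.3,0,0,-0.5,0,0,0],
    [0.3,0.2,0.25,-0.3,0,0,0],
    [0.3,0.5,0.6,0,0,0,0],
    [0.3,0.7,0.8,0,0,0,0],
    [0.3,0.7,0.8,0,0,0,0],
    [0.3,0.7,0.8,0,0,0,0],
    [0.3,0.7,0.8,0,0,0,0],
  ],
)

```text
clock: 29.45
position: [0.5713, -0.0207, 0.071]
ee_rot: [-2.218, -2.224, -0.001]
force: [0.8, -0.1, -1.4]
width: 0.568
gripper_force: 30.0
```

Request:
carry_out(
  commands=[
    [0.3,0.7,0.8,0,0,0,0],
    [0.3,0.7,0.8,0,0,0,0],
    [0.3,0.6,0.7,0,0,0,0],
    [0.3,0.3,0.4,0,0,0,0],
    [0.3,0.09,0.14,0,0,0,0],
    [0.3,0,0,0,0,0,0],
    [0.3,0,0,0,0,0,0],
  ],
)

```text
clock: 30.15
position: [0.6396, 0.0353, 0.0711]
ee_rot: [-2.222, -2.221, 0.001]
force: [-0.1, -0.6, -2.4]
width: 0.566
gripper_force: 30.0
```

```bash
cat >> meas.py <<'E'
def tray():
    im=cam('top');W=cloud(im);w=W[165:235,245:395].reshape(-1,3);q=w[(w[:,2]>.010)&(w[:,2]<.022)]
    print(cv2.minAreaRect((q[:,:2]*1000).astype(np.float32)))
E
python3 - <<'E'
from meas import *
s=arm.observe();print(s['position'].round(4),s['width'],s['gripper_force'])
im=cam('wrist');seat(im,s['position'][:2],.070+s['position'][2]-.0415,'red')
W=cloud(im);q=W[(W[...,2]>.010)&(W[...,2]<.018)&(im['range_z']>0)]
hs=cv2.cvtColor(im['pixels'],cv2.COLOR_RGB2HSV);save(im,'w2')
E
```

```text
[0.6396 0.0353 0.0711] 0.5664046659079008 29.999328944832087
seat red 5398 disc z 0.1043 expect 0.105 tilt deg 4.5 centre [0.6404 0.0375]
knob n 1887 mean [0.6402 0.0386 0.1312] enc [640.4  38.1] 29.4 disc n 5216 [0.6404 0.0443] 0.1053
```

View pics/w2.png

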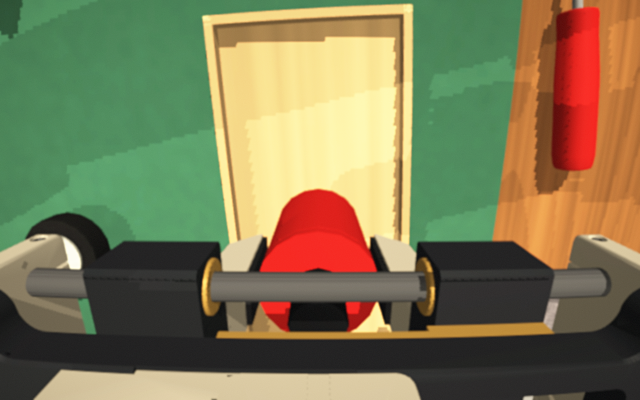

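Wrist view: the red pot with its lid at (318,270) is centred between the tray walls. Lowering.

Request:
carry_out(
  commands=[
    [0.3,0,0,0.4,0,0,0],
    [0.3,0,0,0.35,0,0,0],
    [0.3,0,0,0.2,0,0,0],
    [0.3,0,0,0.07,0,0,0],
    [0.3,0,0,0,0,0,0],
  ],
)

```text
clock: 30.7
position: [0.6396, 0.0362, 0.0456]
ee_rot: [-2.22, -2.221, 0.001]
force: [-3.5, 1.1, 3.7]
width: 0.57
gripper_force: 30.0
```

Request:
carry_out(
  commands=[
    [0.7,0,0,0,0,0,0],
    [0.7,0,0,0,0,0,0],
    [0.7,0,0,0,0,0,0],
    [0.7,0,0,0,0,0,0],
    [0.8,0,0,-0.5,0,0,0],
    [0.8,0,0,-1,0,0,0],
    [0.8,0,0,-1,0,0,0],
    [0.8,0,0,-1,0,0,0],
  ],
)

```text
clock: 31.5
position: [0.6404, 0.0362, 0.1351]
ee_rot: [2.22, 2.222, 0.001]
force: [1.0, 0.7, 0.2]
width: 0.797
gripper_force: 0.0
```

Request:
carry_out(
  commands=[
    [0.8,0,0,-1,0,0,0],
    [0.8,0,0,0,0,0,0],
    [0.8,0,0,0,0,0,0],
  ],
)

```text
clock: 31.8
position: [0.6407, 0.0364, 0.1594]
ee_rot: [2.22, 2.222, 0.002]
force: [0.0, 0.2, 0.1]
width: 0.799
gripper_force: 0.0
```

Run:
```python
from meas import *
im=cam('wrist');print(arm.observe()['position'].round(4));seat(im,(.640,.036),.074,'red');survey()
```

```text
[0.6401 0.0364 0.1584]
seat red 2723 disc z 0.0796 expect 0.079 tilt deg 2.1 centre [0.64   0.0358]
knob n 772 mean [0.6403 0.0365 0.1057] enc [640.3  35.7] 10.9 disc n 2617 [0.6404 0.0366] 0.0799
pot  yellow [0.7914 0.467 ] r 0.007 z 0.064 px [142. 145.]
pot  yellow [ 0.4608 -0.2216] r 0.019 z 0.078 px [404. 264.]
pot  white [0.7842 0.4433] r 0.011 z 0.082 px [149. 144.]
lid? white [ 0.7968 -0.0958] z 0.021 118 px [354. 144.]
lid? white [0.7942 0.2236] z 0.019 60 px [235. 146.]
pot  white [ 0.4421 -0.3351] r 0.023 z 0.065 px [447. 270.]
lid? white [0.4536 0.0078] z 0.025 122 px [318. 267.]
pot  blue [0.5305 0.4321] r 0.023 z 0.065 px [155. 242.]
```

Red is in place and level. Next is yellow.

Request:
carry_out(
  commands=[
    [1,-0.94,-0.65,0,0,0,0],
    [1,-0.94,-0.65,0,0,0,0],
    [1,-0.94,-0.65,0,0,0,0],
    [1,-0.94,-0.65,0,0,0,0],
    [1,-0.94,-0.65,0,0,0,0],
    [1,-0.94,-0.65,0,0,0,0],
    [1,-0.94,-0.65,0,0,0,0],
    [1,-0.94,-0.65,0,0,0,0],
  ],
)

```text
clock: 32.7
position: [0.5092, -0.1525, 0.1574]
ee_rot: [-2.219, -2.222, 0.002]
force: [0.7, -0.4, 0.7]
width: 1.0
gripper_force: 0.0
```

Request:
carry_out(
  commands=[
    [1,-0.94,-0.65,0,0,0,0],
    [1,-0.94,-0.65,0,0,0,0],
    [1,-0.94,-0.65,0,0,0,0],
    [1,0,0,0,0,0,0],
    [1,0,0,0,0,0,0],
  ],
)

```text
clock: 33.2
position: [0.4612, -0.2224, 0.1577]
ee_rot: [-2.221, -2.22, 0.001]
force: [1.4, 0.8, -0.0]
width: 1.0
gripper_force: 0.0
```

Run:
```python
from meas import *
im=cam('wrist');print(arm.observe()['position'].round(4));seat(im,(.4605,-.223),.070,'yellow')
```

```text
[ 0.4618 -0.2217  0.1577]
seat yellow 2711 disc z 0.0757 expect 0.075 tilt deg 1.7 centre [ 0.4601 -0.2232]
knob n 752 mean [ 0.4603 -0.2224  0.1017] enc [ 460.3 -222.9] 10.8 disc n 2581 [ 0.4603 -0.2224] 0.0759
```

Request:
carry_out(
  commands=[
    [1,-0.03,-0.05,0.6,0,0,0],
    [1,0,0,1,0,0,0],
    [1,0,0,1,0,0,0],
    [1,0,0,1,0,0,0],
    [1,0,0,0.75,0,0,0],
    [1,0,0,0.3,0,0,0],
    [0.6,0,0,0,0,0,0],
    [0.3,0,0,0,0,0,0],
  ],
)

```text
clock: 34.05
position: [0.4612, -0.2229, 0.0424]
ee_rot: [2.219, 2.223, 0.0]
force: [0.7, -0.5, 0.2]
width: 0.873
gripper_force: 0.0
```

Request:
carry_out(
  commands=[
    [0.3,0,0,0,0,0,0],
    [0.3,0,0,0,0,0,0],
    [0.3,0,0,0,0,0,0],
    [0.3,0,0,0,0,0,0],
    [0.3,0,0,0,0,0,0],
    [0.3,0,0,0,0,0,0],
  ],
)

```text
clock: 34.65
position: [0.4605, -0.2231, 0.0424]
ee_rot: [-2.221, -2.222, -0.001]
force: [-2.6, 0.9, 6.4]
width: 0.559
gripper_force: 30.0
```

Request:
carry_out(
  commands=[
    [0.3,0,0,-0.4,0,0,0],
    [0.3,0,0,-0.5,0,0,0],
    [0.3,0.2,0.2,-0.3,0,0,0],
    [0.3,0.58,0.6,0,0,0,0],
    [0.3,0.78,0.8,0,0,0,0],
    [0.3,0.78,0.8,0,0,0,0],
    [0.3,0.78,0.8,0,0,0,0],
    [0.3,0.78,0.8,0,0,0,0],
  ],
)

```text
clock: 35.45
position: [0.5619, -0.1238, 0.0727]
ee_rot: [2.219, 2.223, 0.001]
force: [-0.1, -1.3, -2.6]
width: 0.56
gripper_force: 30.0
```

Request:
carry_out(
  commands=[
    [0.3,0.78,0.8,0,0,0,0],
    [0.3,0.78,0.8,0,0,0,0],
    [0.3,0.78,0.8,0,0,0,0],
    [0.3,0.58,0.6,0,0,0,0],
    [0.3,0.3,0.3,0,0,0,0],
    [0.3,0.06,0.06,0,0,0,0],
    [0.3,0,0,0,0,0,0],
    [0.3,0,0,0,0,0,0],
  ],
)

```text
clock: 36.25
position: [0.6436, -0.0448, 0.0721]
ee_rot: [2.222, 2.221, -0.001]
force: [-0.2, -1.3, -2.4]
width: 0.56
gripper_force: 30.0
```

Run:
```python
from meas import *
s=arm.observe();print(s['position'].round(4),s['width'],s['gripper_force'])
im=cam('wrist');seat(im,s['position'][:2],.070+s['position'][2]-.0424,'yellow')
```

```text
[ 0.6436 -0.0448  0.0721] 0.5600214825921619 29.999627131037414
seat yellow 5282 disc z 0.1047 expect 0.105 tilt deg 3.9 centre [ 0.6443 -0.043 ]
knob n 1898 mean [ 0.6443 -0.0419  0.1314] enc [644.3 -42. ] 29.2 disc n 5267 [ 0.6442 -0.0361] 0.1055
```

Request:
carry_out(
  commands=[
    [0.3,0,0,0.4,0,0,0],
    [0.3,0,0,0.35,0,0,0],
    [0.3,0,0,0.2,0,0,0],
    [0.3,0,0,0.07,0,0,0],
    [0.3,0,0,0,0,0,0],
  ],
)

```text
clock: 36.8
position: [0.6435, -0.0435, 0.0464]
ee_rot: [-2.22, -2.221, 0.001]
force: [-4.7, -0.2, 5.1]
width: 0.556
gripper_force: 30.0
```

Request:
carry_out(
  commands=[
    [0.7,0,0,0,0,0,0],
    [0.7,0,0,0,0,0,0],
    [0.7,0,0,0,0,0,0],
    [0.7,0,0,0,0,0,0],
    [0.8,0,0,-0.5,0,0,0],
    [0.8,0,0,-1,0,0,0],
    [0.8,0,0,-1,0,0,0],
    [0.8,0,0,-1,0,0,0],
  ],
)

```text
clock: 37.6
position: [0.6445, -0.0435, 0.1358]
ee_rot: [2.22, 2.222, 0.0]
force: [0.8, 1.4, 0.4]
width: 0.799
gripper_force: 0.0
```

Request:
carry_out(
  commands=[
    [0.8,0,0,-1,0,0,0],
    [0.8,0,0,0,0,0,0],
    [0.8,0,0,0,0,0,0],
  ],
)

```text
clock: 37.9
position: [0.6448, -0.0434, 0.1601]
ee_rot: [2.22, 2.222, 0.002]
force: [0.1, -0.4, -0.6]
width: 0.8
gripper_force: 0.0
```

Run:
```python
from meas import *
im=cam('wrist');print(arm.observe()['position'].round(4));seat(im,(.644,-.044),.074,'yellow');seat(im,(.640,.036),.074,'red');survey()
```

```text
[ 0.6442 -0.0432  0.1591]
seat yellow 2700 disc z 0.0798 expect 0.079 tilt deg 1.4 centre [ 0.6442 -0.0436]
knob n 763 mean [ 0.6445 -0.0428  0.1057] enc [644.6 -43.5] 10.9 disc n 2611 [ 0.6445 -0.0427] 0.0799
seat red 3334 disc z 0.0799 expect 0.079 tilt deg 0.0 centre [0.64   0.0351]
knob n 992 mean [0.6403 0.0354 0.1057] enc [640.2  35.3] 11.1 disc n 3477 [0.64   0.0353] 0.0799
lid? red [0.7966 0.1306] z 0.025 99 px [267. 144.]
pot  yellow [0.7912 0.4667] r 0.008 z 0.064 px [142. 145.]
pot  white [0.7848 0.4418] r 0.01 z 0.081 px [149. 144.]
lid? white [0.7923 0.224 ] z 0.018 59 px [235. 146.]
pot  white [ 0.4422 -0.3351] r 0.023 z 0.065 px [447. 270.]
pot  blue [0.5304 0.4315] r 0.023 z 0.066 px [155. 242.]
```

Request:
carry_out(
  commands=[
    [1,-0.9,-0.67,0,0,0,0],
    [1,-0.9,-0.67,0,0,0,0],
    [1,-0.98,-0.67,0,0,0,0],
    [1,-0.98,-0.67,0,0,0,0],
    [1,-0.98,-0.67,0,0,0,0],
    [1,-0.98,-0.67,0,0,0,0],
    [1,-0.98,-0.67,0,0,0,0],
    [1,-0.98,-0.67,0,0,0,0],
  ],
)

```text
clock: 38.8
position: [0.5092, -0.2361, 0.1581]
ee_rot: [-2.219, -2.221, 0.001]
force: [0.9, 0.1, -0.6]
width: 0.999
gripper_force: 0.0
```

Request:
carry_out(
  commands=[
    [1,-0.98,-0.67,0,0,0,0],
    [1,-0.98,-0.67,0,0,0,0],
    [1,-0.98,-0.67,0,0,0,0],
    [1,-0.98,-0.67,0,0,0,0],
    [1,-0.1,0,0,0,0,0],
    [1,0,0,0,0,0,0],
  ],
)

```text
clock: 39.4
position: [0.4429, -0.3365, 0.1584]
ee_rot: [-2.222, -2.219, 0.001]
force: [0.1, 0.5, 0.3]
width: 0.996
gripper_force: 0.0
```

Run:
```python
from meas import *
im=cam('wrist');print(arm.observe()['position'].round(4));seat(im,(.4418,-.3357),.058,'white')
```

```text
[ 0.4437 -0.3355  0.1583]
seat white 3938 disc z 0.0637 expect 0.063 tilt deg 1.3 centre [ 0.4413 -0.3364]
knob n 680 mean [ 0.4417 -0.3355  0.0898] enc [ 441.7 -336.1] 10.9 disc n 3762 [ 0.4417 -0.3356] 0.0639
```

Request:
carry_out(
  commands=[
    [1,0,-0.08,0.6,0,0,0],
    [1,0,0,1,0,0,0],
    [1,0,0,1,0,0,0],
    [1,0,0,1,0,0,0],
    [1,0,0,1,0,0,0],
    [1,0,0,0.49,0,0,0],
    [0.6,0,0,0,0,0,0],
    [0.4,0,0,0,0,0,0],
  ],
)

```text
clock: 40.25
position: [0.4422, -0.3358, 0.0322]
ee_rot: [2.22, 2.223, 0.0]
force: [1.6, -0.7, 0.8]
width: 0.871
gripper_force: 0.0
```

Request:
carry_out(
  commands=[
    [0.4,0,0,0,0,0,0],
    [0.4,0,0,0,0,0,0],
    [0.4,0,0,0,0,0,0],
    [0.4,0,0,0,0,0,0],
    [0.4,0,0,0,0,0,0],
  ],
)

```text
clock: 40.75
position: [0.4419, -0.3364, 0.0326]
ee_rot: [2.22, 2.221, 0.001]
force: [-2.6, 0.8, 6.3]
width: 0.67
gripper_force: 30.0
```

Request:
carry_out(
  commands=[
    [0.4,0,0,-0.4,0,0,0],
    [0.4,0,0,-0.5,0,0,0],
    [0.4,0.2,0.2,-0.3,0,0,0],
    [0.4,0.6,0.6,0,0,0,0],
    [0.4,0.85,0.82,0,0,0,0],
    [0.4,0.85,0.82,0,0,0,0],
    [0.4,0.85,0.82,0,0,0,0],
    [0.4,0.85,0.82,0,0,0,0],
  ],
)

```text
clock: 41.55
position: [0.5449, -0.2293, 0.0625]
ee_rot: [2.219, 2.223, 0.001]
force: [0.0, -0.2, -1.9]
width: 0.677
gripper_force: 30.0
```

Request:
carry_out(
  commands=[
    [0.4,0.85,0.82,0,0,0,0],
    [0.4,0.85,0.82,0,0,0,0],
    [0.4,0.85,0.82,0,0,0,0],
    [0.4,0.85,0.82,0,0,0,0],
    [0.4,0.6,0.6,0,0,0,0],
    [0.4,0.25,0.25,0,0,0,0],
    [0.4,0.06,0.05,0,0,0,0],
    [0.4,0,0,0,0,0,0],
  ],
)

```text
clock: 42.35
position: [0.6474, -0.1238, 0.0619]
ee_rot: [2.221, 2.222, -0.001]
force: [-0.2, -0.0, -2.7]
width: 0.668
gripper_force: 30.0
```

Run:
```python
from meas import *
s=arm.observe();print(s['position'].round(4),s['width'],s['gripper_force'])
im=cam('wrist');seat(im,s['position'][:2],.058+s['position'][2]-.0326,'white')
```

```text
[ 0.6474 -0.1238  0.0619] 0.6681876295666007 29.99945053830743
seat white 9506 disc z 0.0924 expect 0.092 tilt deg 2.9 centre [ 0.6473 -0.1208]
knob n 1974 mean [ 0.6473 -0.1226  0.1189] enc [ 647.8 -123.9] 34.1 disc n 8095 [ 0.6478 -0.1207] 0.093
```

Request:
carry_out(
  commands=[
    [0.4,0,0,0.4,0,0,0],
    [0.4,0,0,0.35,0,0,0],
    [0.4,0,0,0.2,0,0,0],
    [0.4,0,0,0.06,0,0,0],
    [0.4,0,0,0,0,0,0],
  ],
)

```text
clock: 42.9
position: [0.6468, -0.1235, 0.0365]
ee_rot: [-2.22, -2.22, 0.001]
force: [-5.0, 0.9, 6.8]
width: 0.672
gripper_force: 30.0
```

Request:
carry_out(
  commands=[
    [0.8,0,0,0,0,0,0],
    [0.8,0,0,0,0,0,0],
    [0.8,0,0,0,0,0,0],
    [0.8,0,0,0,0,0,0],
    [0.9,0,0,-0.5,0,0,0],
    [0.9,0,0,-1,0,0,0],
    [0.9,0,0,-1,0,0,0],
    [0.9,0,0,-1,0,0,0],
  ],
)

```text
clock: 43.7
position: [0.6481, -0.1233, 0.1258]
ee_rot: [2.22, 2.222, 0.0]
force: [0.8, -0.3, -0.5]
width: 0.901
gripper_force: 0.0
```

Request:
carry_out(
  commands=[
    [0.9,0,0,-1,0,0,0],
    [0.9,0,0,-0.4,0,0,0],
    [0.9,0,0,0,0,0,0],
    [0.9,0,0,0,0,0,0],
  ],
)

```text
clock: 44.1
position: [0.6476, -0.1228, 0.1583]
ee_rot: [-2.22, -2.222, 0.0]
force: [0.5, 0.4, -0.6]
width: 0.9
gripper_force: 0.0
```

Run:
```python
from meas import *
im=cam('wrist');print(arm.observe()['position'].round(4));seat(im,(.648,-.1236),.062,'white');seat(im,(.644,-.044),.074,'yellow');survey()
```

```text
[ 0.6473 -0.1228  0.1577]
seat white 4025 disc z 0.0677 expect 0.067 tilt deg 1.2 centre [ 0.6482 -0.1229]
knob n 707 mean [ 0.6479 -0.1224  0.0937] enc [ 647.8 -123.2] 11.0 disc n 3853 [ 0.6479 -0.1226] 0.0679
seat yellow 3547 disc z 0.08 expect 0.079 tilt deg 0.1 centre [ 0.6441 -0.0443]
knob n 992 mean [ 0.6444 -0.0439  0.1058] enc [644.6 -44. ] 11.0 disc n 3544 [ 0.6443 -0.044 ] 0.08
lid? red [0.7987 0.1309] z 0.025 96 px [267. 144.]
pot  red [0.6393 0.0369] r 0.019 z 0.082 px [304. 198.]
pot  yellow [0.7922 0.4671] r 0.008 z 0.065 px [142. 145.]
pot  yellow [ 0.6453 -0.0381] r 0.016 z 0.084 px [331. 194.]
pot  white [0.7823 0.4445] r 0.012 z 0.082 px [149. 144.]
lid? white [ 0.7938 -0.0857] z 0.021 60 px [349. 144.]
lid? white [0.7922 0.224 ] z 0.017 59 px [235. 146.]
pot  blue [0.529  0.4322] r 0.023 z 0.065 px [155. 242.]
```

Request:
carry_out(
  commands=[
    [1,0.92,-0.19,0,0,0,0],
    [1,0.92,-0.19,0,0,0,0],
    [1,0.92,-0.19,0,0,0,0],
    [1,0.92,-0.19,0,0,0,0],
    [1,0.92,-0.19,0,0,0,0],
    [1,0.92,-0.19,0,0,0,0],
    [1,0.92,-0.19,0,0,0,0],
    [1,0.92,-0.19,0,0,0,0],
  ],
)

```text
clock: 45.0
position: [0.6089, 0.0617, 0.1578]
ee_rot: [-2.22, -2.222, 0.003]
force: [-0.3, -0.1, 0.0]
width: 0.998
gripper_force: 0.0
```

Request:
carry_out(
  commands=[
    [1,0.92,-0.19,0,0,0,0],
    [1,0.92,-0.19,0,0,0,0],
    [1,0.92,-0.19,0,0,0,0],
    [1,0.92,-0.19,0,0,0,0],
    [1,0.92,-0.19,0,0,0,0],
    [1,0.92,-0.19,0,0,0,0],
    [1,0.92,-0.19,0,0,0,0],
    [1,0.92,-0.19,0,0,0,0],
  ],
)

```text
clock: 45.8
position: [0.5708, 0.2455, 0.1578]
ee_rot: [-2.22, -2.222, 0.003]
force: [-0.2, 0.1, 0.2]
width: 0.999
gripper_force: 0.0
```

Request:
carry_out(
  commands=[
    [1,0.92,-0.2,0,0,0,0],
    [1,0.92,-0.2,0,0,0,0],
    [1,0.92,-0.2,0,0,0,0],
    [1,0.92,-0.2,0,0,0,0],
    [1,0.92,-0.2,0,0,0,0],
    [1,0.92,-0.2,0,0,0,0],
    [1,0.92,-0.2,0,0,0,0],
    [1,0.92,-0.2,0,0,0,0],
  ],
)

```text
clock: 46.6
position: [0.5307, 0.4294, 0.1575]
ee_rot: [2.22, 2.222, -0.003]
force: [0.5, -0.1, -0.2]
width: 1.003
gripper_force: 0.0
```

Request:
carry_out(
  commands=[
    [1,0,0,0,0,0,0],
    [1,0,0,0,0,0,0],
  ],
)

```text
clock: 46.8
position: [0.5308, 0.4287, 0.1576]
ee_rot: [2.219, 2.223, -0.003]
force: [-0.9, -0.6, 0.4]
width: 1.002
gripper_force: 0.0
```

Run:
```python
from meas import *
im=cam('wrist');print(arm.observe()['position'].round(4));seat(im,(.531,.4316),.058,'blue')
```

```text
[0.5315 0.4276 0.158 ]
seat blue 3870 disc z 0.0639 expect 0.063 tilt deg 0.7 centre [0.5299 0.431 ]
knob n 685 mean [0.5302 0.4318 0.0897] enc [530.1 431.1] 10.9 disc n 3791 [0.5302 0.4317] 0.0639
```

Request:
carry_out(
  commands=[
    [1,0.16,-0.05,0.6,0,0,0],
    [1,0,0,1,0,0,0],
    [1,0,0,1,0,0,0],
    [1,0,0,1,0,0,0],
    [1,0,0,1,0,0,0],
    [1,0,0,0.44,0,0,0],
    [0.6,0,0,0,0,0,0],
    [0.4,0,0,0,0,0,0],
  ],
)

```text
clock: 47.65
position: [0.5308, 0.4325, 0.0335]
ee_rot: [2.221, 2.222, 0.001]
force: [-0.1, 1.1, -0.9]
width: 0.875
gripper_force: 0.0
```

Request:
carry_out(
  commands=[
    [0.4,0,0,0,0,0,0],
    [0.4,0,0,0,0,0,0],
    [0.4,0,0,0,0,0,0],
    [0.4,0,0,0,0,0,0],
    [0.4,0,0,0,0,0,0],
  ],
)

```text
clock: 48.15
position: [0.5303, 0.4332, 0.0341]
ee_rot: [-2.22, -2.222, -0.002]
force: [-3.1, -0.4, 5.9]
width: 0.663
gripper_force: 30.0
```

Request:
carry_out(
  commands=[
    [0.4,0,0,-0.4,0,0,0],
    [0.4,0,0,-0.5,0,0,0],
    [0.4,-0.2,0.07,-0.3,0,0,0],
    [0.4,-0.6,0.2,0,0,0,0],
    [0.4,-0.9,0.3,0,0,0,0],
    [0.4,-0.9,0.3,0,0,0,0],
    [0.4,-0.9,0.3,0,0,0,0],
    [0.4,-0.9,0.3,0,0,0,0],
  ],
)

```text
clock: 48.95
position: [0.5676, 0.32, 0.063]
ee_rot: [2.221, 2.221, -0.001]
force: [-0.2, -0.5, -0.3]
width: 0.661
gripper_force: 30.0
```

Request:
carry_out(
  commands=[
    [0.4,-0.9,0.3,0,0,0,0],
    [0.4,-0.9,0.3,0,0,0,0],
    [0.4,-0.9,0.3,0,0,0,0],
    [0.4,-0.9,0.3,0,0,0,0],
    [0.4,-0.9,0.3,0,0,0,0],
    [0.4,-0.9,0.3,0,0,0,0],
    [0.4,0,0,0,0,0,0],
  ],
)

```text
clock: 49.65
position: [0.6135, 0.1811, 0.0634]
ee_rot: [2.226, 2.213, -0.002]
force: [-0.2, -0.2, -0.1]
width: 0.66
gripper_force: 30.0
```

Run:
```python
from meas import *
s=arm.observe();print(s['position'].round(4),s['width'],s['gripper_force'])
im=cam('wrist');seat(im,s['position'][:2],.058+s['position'][2]-.0341,'blue');survey()
```

```text
[0.6135 0.1811 0.0634] 0.6600503374215235 29.999465346336365
seat blue 7131 disc z 0.0932 expect 0.092 tilt deg 0.6 centre [0.6142 0.1831]
knob n 1923 mean [0.6132 0.1814 0.119 ] enc [614.1 179.6] 33.9 disc n 7690 [0.6138 0.1829] 0.0931
lid? red [0.7965 0.1307] z 0.024 96 px [267. 144.]
pot  red [0.6393 0.0374] r 0.019 z 0.082 px [304. 198.]
pot  yellow [0.7923 0.4673] r 0.008 z 0.064 px [142. 145.]
pot  yellow [ 0.644  -0.0414] r 0.019 z 0.082 px [334. 196.]
pot  white [0.7853 0.4399] r 0.011 z 0.083 px [149. 144.]
lid? white [ 0.7963 -0.0942] z 0.022 121 px [354. 144.]
lid? white [0.7924 0.224 ] z 0.018 59 px [235. 146.]
pot  white [ 0.6482 -0.1211] r 0.023 z 0.069 px [363. 194.]
lid? white [0.4527 0.0088] z 0.024 179 px [316. 268.]
pot  blue [0.5301 0.431 ] r 0.029 z 0.056 px [154. 241.]
```

The top view shows the blue pot still open at (154,241), and the carried weight is almost nil, so I apparently hold only the lid. Looking.

Run:
```python
from meas import *
im=cam('scene');s=proj(im,[.6135,.181,.08])[0];b=proj(im,[.53,.431,.03])[0];print(s,b)
save(im,'s2',(370,120,570,270),4)
```

```text
[405.05702134 191.95254381] [497.86836427 191.48140264]
```

View pics/s2.png

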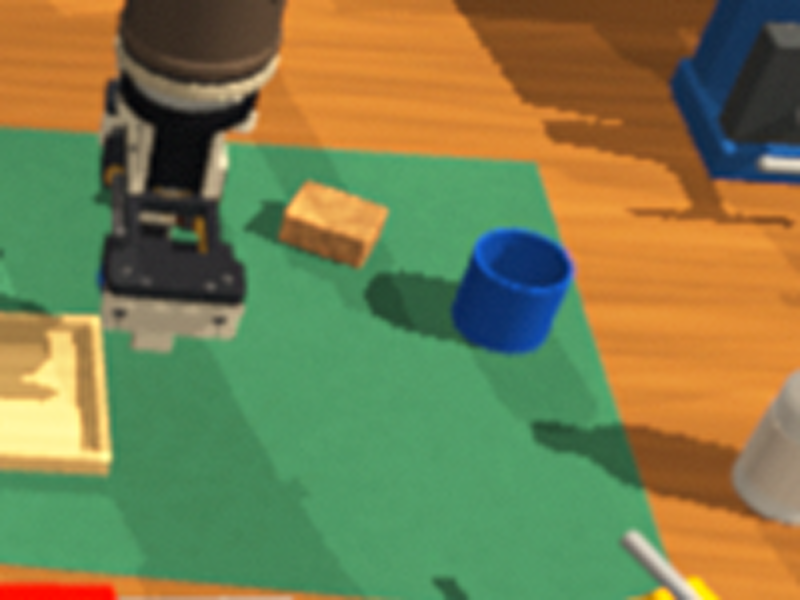

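The grip slackened at lift-off. The blue pot stays upright and open at crop (513,290), and I hold only its lid, by the disc. I'll set the lid on the clear mat between the tray and the pot, then re-grip it by the knob.

Request:
carry_out(
  commands=[
    [0.4,0.4,-0.3,0,0,0,0],
    [0.4,0.8,-0.6,0,0,0,0],
    [0.4,0.8,-0.6,0,0,0,0],
    [0.4,0.7,-0.6,0,0,0,0],
    [0.4,0.06,-0.04,0,0,0,0],
    [0.4,0,0,0,0,0,0],
  ],
)

```text
clock: 50.4
position: [0.5574, 0.2589, 0.0629]
ee_rot: [-2.216, -2.226, -0.0]
force: [1.1, -0.5, -0.1]
width: 0.658
gripper_force: 30.0
```

Request:
carry_out(
  commands=[
    [0.4,0,0,0.5,0,0,0],
    [0.4,0,0,0.8,0,0,0],
    [0.4,0,0,0.6,0,0,0],
    [0.4,0,0,0.3,0,0,0],
    [0.4,0,0,0.18,0,0,0],
    [0.4,0,0,0,0,0,0],
    [0.4,0,0,0,0,0,0],
  ],
)

```text
clock: 51.1
position: [0.5591, 0.2568, 0.0039]
ee_rot: [2.221, 2.222, 0.001]
force: [-0.3, 0.1, -0.6]
width: 0.661
gripper_force: 30.0
```

Request:
carry_out(
  commands=[
    [0.4,0,0,0.06,0,0,0],
    [1,0,0,0,0,0,0],
    [1,0,0,0,0,0,0],
    [1,0,0,0,0,0,0],
    [1,0,0,0,0,0,0],
    [1,0,0,-0.6,0,0,0],
    [1,0,0,-1,0,0,0],
    [1,0,0,-1,0,0,0],
  ],
)

```text
clock: 51.9
position: [0.5586, 0.2566, 0.0685]
ee_rot: [2.221, 2.222, -0.001]
force: [0.9, 0.2, 0.7]
width: 1.003
gripper_force: 0.0
```

Request:
carry_out(
  commands=[
    [0.6,0,0,-1,0,0,0],
    [0.6,0,0,-1,0,0,0],
    [0.6,0,0,0,0,0,0],
    [0.6,0,0,0,0,0,0],
  ],
)

```text
clock: 52.3
position: [0.559, 0.257, 0.1183]
ee_rot: [2.22, 2.222, 0.003]
force: [-0.5, -0.3, -0.6]
width: 0.699
gripper_force: 0.0
```

Run:
```python
from meas import *
im=cam('wrist');print(arm.observe()['position'].round(4));knobw(im,(.559,.256));seat(im,(.559,.256),.008,'blue')
```

```text
[0.5584 0.2569 0.1173]
knob n 630 mean [0.5597 0.2556 0.0397] enc [559.6 255.2] 10.8 disc n 3480 [0.5598 0.2555] 0.0139
seat blue 3496 disc z 0.0139 expect 0.013 tilt deg 0.8 centre [0.5588 0.2525]
knob n 630 mean [0.5597 0.2556 0.0397] enc [559.6 255.2] 10.8 disc n 3480 [0.5598 0.2555] 0.0139
```

The lid landed flat. Re-gripping by the knob.

Request:
carry_out(
  commands=[
    [0.6,-0.05,0.05,0.7,0,0,0],
    [0.6,0,0,1,0,0,0],
    [0.6,0,0,1,0,0,0],
    [0.6,0,0,1,0,0,0],
    [0.6,0,0,0.2,0,0,0],
    [0.6,0,0,0,0,0,0],
    [0,0,0,0,0,0,0],
    [0,0,0,0,0,0,0],
  ],
  squeeze=25,
)

```text
clock: 53.15
position: [0.5607, 0.2558, 0.0207]
ee_rot: [2.22, 2.222, 0.003]
force: [-0.3, -0.1, -0.2]
width: 0.475
gripper_force: 0.0
```

Request:
carry_out(
  commands=[
    [0,0,0,0,0,0,0],
    [0,0,0,0,0,0,0],
    [0,0,0,0,0,0,0],
  ],
)

```text
clock: 53.45
position: [0.5601, 0.2557, 0.0199]
ee_rot: [2.22, 2.222, 0.001]
force: [-1.2, -0.0, 2.7]
width: 0.231
gripper_force: 25.0
```

Request:
carry_out(
  commands=[
    [0,0,0,-0.5,0,0,0],
    [0,0,0,-1,0,0,0],
    [0,0,0,-1,0,0,0],
    [0,0,0,-1,0,0,0],
    [0,0.5,-0.1,-0.9,0,0,0],
    [0,0.9,-0.16,0,0,0,0],
    [0,0.9,-0.16,0,0,0,0],
    [0,0.9,-0.16,0,0,0,0],
  ],
)

```text
clock: 54.25
position: [0.5452, 0.3363, 0.1308]
ee_rot: [-2.221, -2.222, -0.002]
force: [1.0, 0.8, -0.7]
width: 0.232
gripper_force: 25.0
```

Request:
carry_out(
  commands=[
    [0,0.9,-0.16,0,0,0,0],
    [0,0.9,-0.16,0,0,0,0],
    [0,0.9,-0.16,0,0,0,0],
    [0,0.9,-0.12,0,0,0,0],
    [0,0.23,0,0,0,0,0],
    [0,0,0,0,0,0,0],
    [0,0,0,0,0,0,0],
  ],
)

```text
clock: 54.95
position: [0.5309, 0.4295, 0.1298]
ee_rot: [2.221, 2.22, -0.0]
force: [1.2, 0.2, -0.5]
width: 0.23
gripper_force: 25.0
```

Run:
```python
from meas import *
im=rimw((.530,.431),.058,'blue')
```

```text
tcp [0.531  0.4293 0.1299] w 0.232 rim 564 [array([0.5309, 0.4316]), np.float64(0.0287)]
```

Request:
carry_out(
  commands=[
    [0,0.1,-0.02,0.6,0,0,0],
    [0,0,0,0.9,0,0,0],
    [0,0,0,0.5,0,0,0],
    [0,0,0,0.25,0,0,0],
    [0,0,0,0.13,0,0,0],
    [0,0,0,0,0,0,0],
  ],
)

```text
clock: 55.6
position: [0.5301, 0.4333, 0.0704]
ee_rot: [2.221, 2.222, 0.0]
force: [-0.4, -1.3, 0.1]
width: 0.231
gripper_force: 25.0
```

Request:
carry_out(
  commands=[
    [0.6,0,0,0,0,0,0],
    [0.6,0,0,0,0,0,0],
    [0.6,0,0,0,0,0,0],
    [0.6,0,0,-0.6,0,0,0],
    [0.6,0,0,-1,0,0,0],
    [0.6,0,0,-1,0,0,0],
    [1,0,0,-0.5,0,0,0],
    [1,0,0,0,0,0,0],
  ],
)

```text
clock: 56.4
position: [0.5309, 0.4345, 0.1502]
ee_rot: [2.22, 2.222, 0.007]
force: [-1.1, 0.8, -0.3]
width: 0.727
gripper_force: 0.0
```

Run:
```python
from meas import *
im=cam('wrist');print(arm.observe()['position'].round(4));seat(im,(.531,.431),.058,'blue')
```

```text
[0.53   0.4341 0.1484]
seat blue 3991 disc z 0.0639 expect 0.063 tilt deg 0.8 centre [0.5307 0.4316]
knob n 724 mean [0.531  0.4323 0.0897] enc [531.1 431.5] 11.0 disc n 3924 [0.531  0.4322] 0.0639
```

Request:
carry_out(
  commands=[
    [1,-0.1,0.02,0.6,0,0,0],
    [1,0,0,0.9,0,0,0],
    [1,0,0,1,0,0,0],
    [1,0,0,1,0,0,0],
    [1,0,0,0.9,0,0,0],
    [1,0,0,0.35,0,0,0],
    [1,0,0,0,0,0,0],
    [0.4,0,0,0,0,0,0],
  ],
  squeeze=40,
)

```text
clock: 57.25
position: [0.5305, 0.431, 0.0287]
ee_rot: [2.22, 2.222, -0.0]
force: [0.1, 0.3, 0.7]
width: 0.954
gripper_force: 0.0
```

Request:
carry_out(
  commands=[
    [0.4,0,0,0,0,0,0],
    [0.4,0,0,0,0,0,0],
    [0.4,0,0,0,0,0,0],
    [0.4,0,0,0,0,0,0],
    [0.4,0,0,0,0,0,0],
    [0.4,0,0,0,0,0,0],
  ],
)

```text
clock: 57.85
position: [0.5301, 0.4316, 0.0294]
ee_rot: [-2.22, -2.222, -0.001]
force: [-2.7, -0.3, 5.0]
width: 0.656
gripper_force: 40.0
```

Request:
carry_out(
  commands=[
    [0.4,0,0,-0.3,0,0,0],
    [0.4,0,0,-0.4,0,0,0],
    [0.4,0,0,-0.3,0,0,0],
    [0.4,0,0,0,0,0,0],
    [0.4,0,0,0,0,0,0],
  ],
)

```text
clock: 58.35
position: [0.5307, 0.4316, 0.0543]
ee_rot: [2.22, 2.222, 0.002]
force: [-0.2, 0.7, 0.4]
width: 0.656
gripper_force: 40.0
```

Run:
```python
from meas import *
s=arm.observe();print(s['position'].round(4),s['width'],s['gripper_force'],s['force'].round(1))
im=cam('scene');save(im,'s3',(440,130,560,220),5)
```

```text
[0.5307 0.4316 0.0543] 0.6560233856785966 40.0004215768422 [-0.2  0.7  0.4]
```

View pics/s3.png

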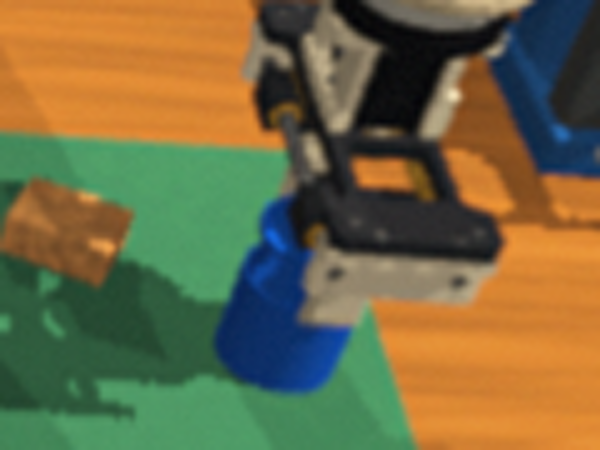

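The scene crop shows the pads gripping only the lid's disc at (280,225), and the pot at (280,335) is still on the mat. The pads still straddle the rim, so I'll lower straight back. Then I'll open, check the lid, and measure the pad length to choose a better grip height.

Request:
carry_out(
  commands=[
    [0.4,0,0,0.3,0,0,0],
    [0.4,0,0,0.4,0,0,0],
    [0.4,0,0,0.25,0,0,0],
    [0.4,0,0,0,0,0,0],
    [0.9,0,0,0,0,0,0],
    [0.9,0,0,0,0,0,0],
    [0.9,0,0,0,0,0,0],
    [0.9,0,0,0,0,0,0],
  ],
)

```text
clock: 59.2
position: [0.5301, 0.4313, 0.03]
ee_rot: [-2.22, -2.222, 0.0]
force: [0.6, -0.1, -1.1]
width: 0.891
gripper_force: 0.0
```

Request:
carry_out(
  commands=[
    [0.9,0,0,-0.7,0,0,0],
    [0.9,0,0,-1,0,0,0],
    [0.9,0,0,-1,0,0,0],
    [0.9,0,0,-1,0,0,0],
    [0.9,0,0,-1,0,0,0],
    [0.9,0,0,0,0,0,0],
    [0.9,0,0,0,0,0,0],
  ],
)

```text
clock: 59.9
position: [0.5306, 0.4315, 0.1491]
ee_rot: [-2.22, -2.222, -0.003]
force: [-0.2, -0.8, 0.8]
width: 0.901
gripper_force: 0.0
```

Run:
```python
from meas import *
im=cam('wrist');s=arm.observe();print(s['position'].round(4),s['joints'].round(3),s['width']);seat(im,(.531,.431),.058,'blue')
W=cloud(im);m=(im['range_z']>0)&(im['range_z']<.3)
T=Ro.from_rotvec(im['s']['ee_rot']).as_matrix();q=(W[m]-im['s']['position'])@T
for lo in np.arange(-.07,.002,.006):
    b=q[(q[:,2]>lo)&(q[:,2]<lo+.006)&(abs(q[:,1])<.07)&(abs(q[:,0])<.03)];L=b[b[:,1]<0];R=b[b[:,1]>0]
    if len(L) and len(R): print(lo.round(3),len(b),'inner y',L[:,1].max().round(4),R[:,1].min().round(4),'x',b[:,0].min().round(3),b[:,0].max().round(3))
t=cam('top');W=cloud(t);r=W[170:215,75:125].reshape(-1,3);r=r[r[:,2]>.03];print('bottle',r.min(0).round(3),r.max(0).round(3))
```

```text
[0.53   0.4313 0.1479] [-1.124  0.649  0.6    1.542 -0.399  1.074 -0.426] 0.8990745350723603
seat blue 4087 disc z 0.0638 expect 0.063 tilt deg 0.9 centre [0.5302 0.4307]
knob n 728 mean [0.5306 0.4315 0.0897] enc [530.5 430.8] 10.9 disc n 3982 [0.5305 0.4314] 0.0639
-0.07 546 inner y -0.0422 0.0435 x -0.002 0.028
-0.064 518 inner y -0.0422 0.0436 x -0.006 0.011
-0.058 405 inner y -0.0423 0.0437 x -0.011 0.007
-0.052 589 inner y -0.0401 0.0418 x -0.012 0.004
-0.046 259 inner y -0.0403 0.0415 x -0.011 0.012
-0.04 653 inner y -0.04 0.0416 x -0.01 0.012
-0.034 600 inner y -0.0403 0.0418 x -0.01 0.012
-0.028 571 inner y -0.0404 0.0417 x 0.002 0.012
-0.022 565 inner y -0.0402 0.0417 x -0.001 0.012
-0.016 501 inner y -0.0402 0.0417 x -0.004 0.012
-0.01 398 inner y -0.0403 0.0415 x -0.008 0.012
-0.004 156 inner y -0.0402 0.0417 x -0.009 0.012
bottle [0.433 0.017 0.031] [0.687 0.593 1.239]
```

The lid is back, seated and level. The finger faces are flat all the way up, so they touch the disc at any height. I'll retry with the full squeeze and a small test lift.

Request:
carry_out(
  commands=[
    [0.9,0,0.02,0.6,0,0,0],
    [0.9,0,0,0.9,0,0,0],
    [0.9,0,0,1,0,0,0],
    [0.9,0,0,1,0,0,0],
    [0.9,0,0,0.9,0,0,0],
    [0.9,0,0,0.35,0,0,0],
    [0.9,0,0,0,0,0,0],
    [0.4,0,0,0,0,0,0],
  ],
  squeeze=60,
)

```text
clock: 60.8
position: [0.531, 0.4312, 0.0289]
ee_rot: [2.22, 2.222, 0.0]
force: [0.8, 0.3, 0.9]
width: 0.85
gripper_force: 0.0
```

Request:
carry_out(
  commands=[
    [0.4,0,0,0,0,0,0],
    [0.4,0,0,0,0,0,0],
    [0.4,0,0,0,0,0,0],
    [0.4,0,0,0,0,0,0],
    [0.4,0,0,0,0,0,0],
    [0.4,0,0,0,0,0,0],
  ],
)

```text
clock: 61.4
position: [0.5307, 0.4317, 0.0298]
ee_rot: [-2.22, -2.222, -0.002]
force: [-2.3, -0.7, 5.7]
width: 0.657
gripper_force: 60.0
```

Request:
carry_out(
  commands=[
    [0.4,0,0,-0.2,0,0,0],
    [0.4,0,0,-0.2,0,0,0],
    [0.4,0,0,0,0,0,0],
    [0.4,0,0,0,0,0,0],
    [0.4,0,0,0,0,0,0],
  ],
)

```text
clock: 61.9
position: [0.5306, 0.4312, 0.0385]
ee_rot: [2.22, 2.222, -0.0]
force: [0.1, -0.8, -1.6]
width: 0.655
gripper_force: 60.0
```

```bash
cat >> meas.py <<'E'
def potlow():
    """scene view: lowest blue pixels near the pot -> is the pot off the mat?"""
    im=cam('scene');m=hsvmask(im,'blue').astype(np.uint8);m[:, :440]=0;m[:,530:]=0;m[:150]=0;m[225:]=0
    v,u=np.nonzero(m);print('blue rows',v.min() if len(v) else 0,v.max() if len(v) else 0,'expected bottom row on mat',proj(im,[.561,.431,0])[0].round(1),'gap rows empty:',sorted(set(range(v.min(),v.max()))-set(v)))
    s=arm.observe();print(s['position'].round(4),round(float(s['width']),3),s['gripper_force'],s['force'].round(1))
E
python3 - <<'E'
from meas import *
potlow()
E
```

```text
blue rows 174 205 expected bottom row on mat [496.8 207.8] gap rows empty: []
[0.5306 0.4311 0.0385] 0.658 59.99934587671305 [-0.1 -0.3 -3. ]
```

With 60 N the pot comes up: about 2–3 N of weight and the bottom row is above the mat row. Carrying gently.

Request:
carry_out(
  commands=[
    [0.4,0,0,-0.3,0,0,0],
    [0.4,0,0,-0.4,0,0,0],
    [0.4,-0.1,0.03,-0.1,0,0,0],
    [0.4,-0.3,0.1,0,0,0,0],
    [0.4,-0.6,0.2,0,0,0,0],
    [0.4,-0.7,0.24,0,0,0,0],
    [0.4,-0.7,0.24,0,0,0,0],
    [0.4,-0.7,0.24,0,0,0,0],
  ],
)

```text
clock: 62.75
position: [0.5578, 0.3511, 0.0586]
ee_rot: [2.222, 2.22, -0.001]
force: [-0.5, 0.2, -2.1]
width: 0.654
gripper_force: 60.0
```

Run:
```python
from meas import *
s=arm.observe();print(s['position'].round(4),s['force'].round(1),s['width'])
im=survey()
```

```text
[0.5578 0.3511 0.0586] [-0.5  0.2 -2.1] 0.6538141597957668
lid? red [0.7969 0.1307] z 0.025 99 px [267. 144.]
pot  red [0.6396 0.0368] r 0.018 z 0.082 px [304. 198.]
pot  yellow [0.7916 0.4666] r 0.008 z 0.064 px [142. 145.]
pot  yellow [ 0.6446 -0.0417] r 0.019 z 0.082 px [334. 196.]
pot  white [0.7859 0.4399] r 0.011 z 0.082 px [149. 144.]
lid? white [ 0.7957 -0.0971] z 0.021 118 px [354. 144.]
lid? white [0.794  0.2241] z 0.018 59 px [235. 146.]
pot  white [ 0.648  -0.1211] r 0.023 z 0.069 px [363. 194.]
lid? white [0.4526 0.0086] z 0.024 155 px [316. 268.]
pot  blue [0.5577 0.3363] r 0.015 z 0.093 px [191. 231.]
```

Request:
carry_out(
  commands=[
    [0.4,-0.7,0.24,0,0,0,0],
    [0.4,-0.7,0.24,0,0,0,0],
    [0.4,-0.7,0.24,0,0,0,0],
    [0.4,-0.7,0.24,0,0,0,0],
    [0.4,-0.7,0.24,0,0,0,0],
    [0.4,-0.7,0.24,0,0,0,0],
    [0.4,-0.7,0.24,0,0,0,0],
    [0.4,-0.7,0.24,0,0,0,0],
  ],
)

```text
clock: 63.6
position: [0.6057, 0.2124, 0.0588]
ee_rot: [2.22, 2.222, 0.0]
force: [-0.1, 0.2, -2.5]
width: 0.656
gripper_force: 60.0
```

Request:
carry_out(
  commands=[
    [0.4,-0.7,0.24,0,0,0,0],
    [0.4,-0.7,0.24,0,0,0,0],
    [0.4,-0.7,0.24,0,0,0,0],
    [0.4,-0.7,0.24,0,0,0,0],
    [0.4,-0.5,0.17,0,0,0,0],
    [0.4,-0.3,0.07,0,0,0,0],
    [0.4,0,0,0,0,0,0],
    [0.4,0,0,0,0,0,0],
  ],
)

```text
clock: 64.4
position: [0.635, 0.1247, 0.0586]
ee_rot: [-2.219, -2.223, -0.0]
force: [-0.4, 0.1, -2.6]
width: 0.658
gripper_force: 60.0
```

Run:
```python
from meas import *
s=arm.observe();print(s['position'].round(4),s['force'].round(1),s['width'])
im=cam('wrist');seat(im,s['position'][:2],.058+s['position'][2]-.0298,'blue');save(im,'w4')
```

```text
[0.635  0.1247 0.0586] [-0.4  0.1 -2.6] 0.6577398971272292
seat blue 8072 disc z 0.092 expect 0.092 tilt deg 3.0 centre [0.6358 0.1287]
knob n 1976 mean [0.6351 0.1276 0.1184] enc [635.8 126.2] 34.0 disc n 8025 [0.6354 0.128 ] 0.0927
```

View pics/w4.png

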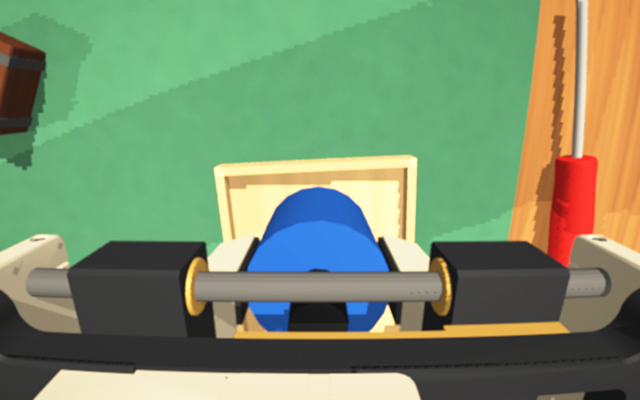

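Wrist view: the blue pot with its lid at (318,250) is inside the tray walls. A small shift, then lowering.

Request:
carry_out(
  commands=[
    [0.4,-0.28,0.06,0,0,0,0],
    [0.4,0,0,0.4,0,0,0],
    [0.4,0,0,0.35,0,0,0],
    [0.4,0,0,0.18,0,0,0],
    [0.4,0,0,0.05,0,0,0],
    [0.4,0,0,0,0,0,0],
    [0.4,0,0,0,0,0,0],
  ],
)

```text
clock: 65.15
position: [0.6366, 0.117, 0.0338]
ee_rot: [-2.22, -2.222, 0.0]
force: [-0.2, 0.0, -2.2]
width: 0.658
gripper_force: 60.0
```

Request:
carry_out(
  commands=[
    [0.4,0,0,0.04,0,0,0],
    [0.4,0,0,0,0,0,0],
  ],
)

```text
clock: 65.35
position: [0.6367, 0.117, 0.0337]
ee_rot: [-2.22, -2.222, -0.0]
force: [-2.7, -0.1, 5.0]
width: 0.654
gripper_force: 60.0
```

Contact with the floor (+5 N). Releasing and retreating.

Request:
carry_out(
  commands=[
    [0.8,0,0,0,0,0,0],
    [0.8,0,0,0,0,0,0],
    [0.8,0,0,0,0,0,0],
    [0.8,0,0,0,0,0,0],
    [0.9,0,0,-0.5,0,0,0],
    [0.9,0,0,-1,0,0,0],
    [0.9,0,0,-1,0,0,0],
    [0.9,0,0,-1,0,0,0],
  ],
)

```text
clock: 66.15
position: [0.6368, 0.1167, 0.1225]
ee_rot: [2.22, 2.222, 0.0]
force: [0.5, 0.1, 0.3]
width: 0.9
gripper_force: 0.0
```

Request:
carry_out(
  commands=[
    [0.9,0,0,-1,0,0,0],
    [0.9,0,0,-1,0,0,0],
    [0.9,0,0,0,0,0,0],
    [0.9,0,0,0,0,0,0],
  ],
)

```text
clock: 66.55
position: [0.6371, 0.117, 0.1718]
ee_rot: [2.22, 2.222, 0.003]
force: [-0.6, 0.3, -0.4]
width: 0.902
gripper_force: 0.0
```

Run:
```python
from meas import *
im=cam('wrist');print(arm.observe()['position'].round(4));seat(im,(.6366,.117),.062,'blue')
```

```text
[0.6365 0.1169 0.1708]
seat blue 3459 disc z 0.0678 expect 0.067 tilt deg 0.9 centre [0.6373 0.1163]
knob n 633 mean [0.6377 0.1169 0.0937] enc [637.8 116.2] 10.9 disc n 3507 [0.6378 0.1168] 0.0679
```

Request:
carry_out(
  commands=[
    [0.9,0.9,0,-0.8,0,0,0],
    [0.9,0.9,0,-0.8,0,0,0],
    [0.9,0.9,0,0,0,0,0],
    [0.9,0.9,0,0,0,0,0],
    [0.9,0.9,0,0,0,0,0],
    [0.9,0.9,0,0,0,0,0],
    [0.9,0.9,0,0,0,0,0],
    [0.9,0.9,0,0,0,0,0],
  ],
)

```text
clock: 67.4
position: [0.636, 0.2977, 0.2095]
ee_rot: [-2.22, -2.222, 0.003]
force: [-0.6, 0.1, -0.8]
width: 0.899
gripper_force: 0.0
```

Run:
```python
from meas import *
im=survey();save(im,'topF',(130,130,510,310),2)
for g,h,c in(((.6366,.117),.062,'blue'),((.640,.036),.074,'red'),((.644,-.044),.074,'yellow'),((.648,-.123),.062,'white')): seat(im,g,h,c)
im=cam('scene');save(im,'sF',(230,140,430,250),4)
```

```text
lid? red [0.7968 0.1293] z 0.024 95 px [267. 144.]
pot  red [0.6396 0.0371] r 0.019 z 0.082 px [304. 198.]
pot  yellow [ 0.6445 -0.042 ] r 0.019 z 0.081 px [334. 196.]
lid? white [ 0.7957 -0.0958] z 0.022 119 px [354. 144.]
lid? white [0.7927 0.2284] z 0.018 56 px [234. 146.]
pot  white [ 0.6482 -0.1208] r 0.023 z 0.069 px [363. 194.]
lid? white [0.4527 0.0087] z 0.025 179 px [316. 268.]
pot  blue [0.6359 0.1172] r 0.022 z 0.07 px [274. 200.]
seat blue 319 disc z 0.0664 expect 0.067 tilt deg 0.8 centre [0.6353 0.1163]
knob n 49 mean [0.6374 0.118  0.0926] enc [637.7 117.8] 10.2 disc n 287 [0.6373 0.1183] 0.0669
seat red 225 disc z 0.0782 expect 0.079 tilt deg 2.9 centre [0.6386 0.0365]
knob n 48 mean [0.6406 0.0376 0.1046] enc [639.7  38. ] 10.6 disc n 194 [0.6403 0.0377] 0.0786
seat yellow 240 disc z 0.078 expect 0.079 tilt deg 2.1 centre [ 0.6434 -0.0415]
knob n 44 mean [ 0.6443 -0.0413  0.1046] enc [644.3 -41.1] 10.4 disc n 181 [ 0.6444 -0.0411] 0.0789
seat white 376 disc z 0.0658 expect 0.067 tilt deg 1.4 centre [ 0.6477 -0.12  ]
knob n 43 mean [ 0.6473 -0.1209  0.0925] enc [ 647.8 -120.8] 10.7 disc n 285 [ 0.6476 -0.1204] 0.0665
```

View pics/topF.png

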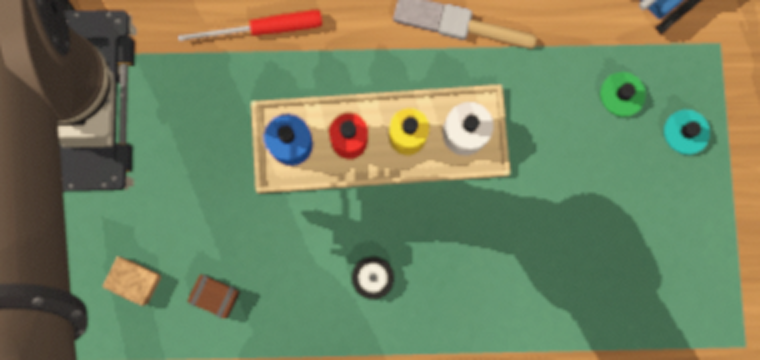

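View pics/sF.png

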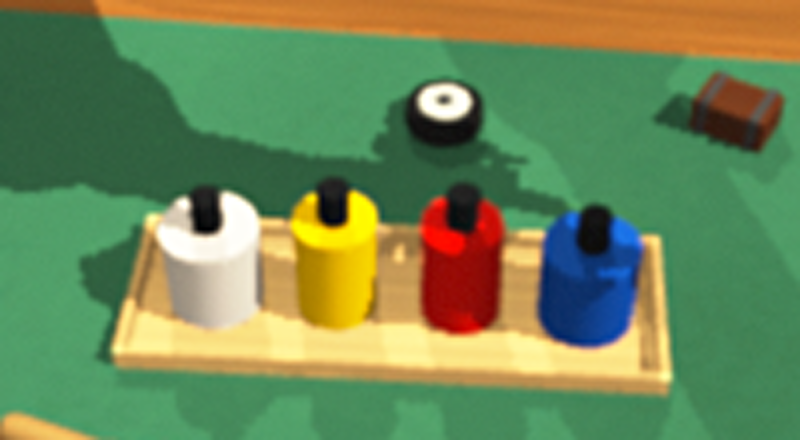

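In both views all four pots stand upright and lidded in the tray: blue (288,140), red (348,135), yellow (409,131), white (468,127) in the top crop. The bystanders are untouched.

```bash
python3 -c "
from cell import arm
print(arm.observe()['clock'],arm.sign_off())"
```

```text
the job is handed in; nothing more can be done
67.5 None
```

The job is handed in at 67.5 s: all four pots carry the lid of their own colour and stand upright in the tray, though the blue lid twice came off in the grip and was put back before its pot went in.

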